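Swing the clamped flask round and brush it out

ROBOT

A 6-joint arm with a two-finger parallel gripper is mounted at the origin on a cart in front of the work surface, level with it; the furniture and walls round the work are solid. World frame = base frame: x ahead of the robot, y to its left, z up, the work surface at z = 0. Lengths are in mm, angles in rad, forces in N, time in s.
With the tool pointing down it reaches from about 275 to 1000 mm from the base axis. Payload 8.4 kg.
Tool frame: the origin (TCP) lies between the finger pads; the fingertips stand 11 mm ahead of it and the grasp point (between the pads) lies 8 mm behind it; z points along the fingers, y is the direction in which the jaws open and shut (so a half turn about z gives the same grasp; the last joint's range is limited). The gripper opens to 85 mm and grips with 20 to 120 N. Pads are 22 mm wide; open, the fingers measure 114 mm over their backs; the gripper's body (76 mm by 85 mm) begins 54 mm behind the grasp point. The pads swing forward as they close: fully open they stand 13 mm farther back than shut.
Start: joints at [1.102, 0.353, 1.633, -0, 1.155, -0.002], TCP at [281.268, 558.136, 219.881] pointing down, gripper open.
Joint ranges: [-2.63, 2.63], [-0.92, 2.1], [0.06, 2.66], [-1.3, 4.44], [0, 2.69], [-3.02, 3.02]. Speed limits (rad/s): [2.22, 2.22, 2.79, 3.14, 3.14, 3.14].

INTERFACE

Orientations are given as [roll, pitch, yaw] about the fixed x, y, z axes, in that order (R = Rz(yaw) Ry(pitch) Rx(roll)).
In Python, from rig import r, eyes gives the robot as it stands. The module is installed in compiled form; this text tells all that it offers.
- The arm moves only by the tool servo_tool, never from a script. Its argument "rows" is a list of rows, each a list of 3 entries, a list of its own where there are three numbers: the shift along the world's x, y, z in cm, then the turn about the world's z in rad, then the finger opening in cm, from 0 to 8.54. A call has 1 to 5 rows; each row shifts and turns the commanded pose from where the row before left it; what a row does not reach is not made up. A row lasts 1/12 s, in which the tool goes at most 41.7 mm and 7.16 degrees, less where a joint would pass 70% of its speed; a pose out of reach is approached as far as the arm can. A call is refused whole if a number of a shift passes 4.17 or a number of a turn 0.125, either way. A call with a gripper value outside its range is refused whole. The fingers move at their own pace and stop on an object; "squeeze" is the grip in N (left out, the last holds). Time passes only in rows, so rows that do not move let the fingers close. It gives the time, the measured TCP pose, the force and the opening at its end, in the units of the state.
- r.sense(): the state, without advancing time (a new reading comes with each control period).
- eyes.grab_frame(name): name is "scene" or "top" or "wrist"; returns a dict with "frame" (420x560x3 uint8, red, green, blue), "depth" (420x560 float32, mm along the optical axis (not along the pixel's ray), 0 where there is no reading), "vertical_fov" (degrees; the focal length in pixels is half the picture's height over the tangent of half this angle, whatever the lens; pixels are square), "cx", "cy" (the principal point, pixels), "camera_from_world" (4x4, takes a point from world to camera coordinates); the wrist camera has in their place "hand_eye" (4x4, takes a point from camera to tool coordinates, whose origin is the TCP and whose axes are the flange's). Camera axes: x right, y down, z forward; pixel columns grow to the right and rows downward; lengths in mm; the calibration is good to about 2 mm. The wrist camera is an equidistant fisheye: a pixel r from the principal point sees the ray r / f radians off the axis. A picture is of the moment at which its call begins: read the wrist's pose just before it.
- r.sign_off(): hands the job in, once; it reports no verdict.
The state is a dict: "clock": time; "qpos": joint angles; "qvel": joint speeds; "joint_efforts": joint torques, N m; "eef_pos": TCP position; "tcp_rot": TCP orientation; "contact_force": force on the tool from outside, world axes, zero at the start; "wrist_torque": the same for the moment, N m; "opening": opening from 0.0 (shut) to 1.0 (fully open).
Only numpy, scipy, OpenCV 4.12 (cv2) and the standard library are available. Lean on these libraries where they do the work, as an engineer would, in place of code of your own. Each camera call takes 0.05 s, during which the arm holds its last target.

TASK

Clean the steel flask that is clamped at a slant in the swivel stand: turn the stand by the upright white knob on its lever, click by click, until the lever lies over the fixed steel pointer tongue on the left side of the base and the flask's mouth faces the front. Then take the long brush from its sloping rest, push it gently into the flask along its slant right down to the bottom three times, drawing it up between until bristles show at the mouth, and take it out. Lay the brush back in its rest as it lay before, bristles against the foot stop, let go of it, and leave the stand clicked in at the pointer and the kitchen things around undisturbed.

Things in the scene. Friction and masses are not known exactly. Their poses are not given: they have to be found in the camera images.
- swivel (a joint): turntable angle about the upright axis through swivel_base, anticlockwise from above positive. Clicks into a notch every 30 deg (0.524 rad): about 3 N at the knob starts it; within half a step of a notch it pulls itself in. 0 = lever over the pointer tongue, flask mouth to the front. Starts two to four notches away (about +1.05, +1.57 or +2.09); stops at -0.7 and +2.45.
- swivel_knob (a point): middle of the upright round white knob at the end of the turntable's flat steel lever: 22 mm diameter, 42 mm tall (z 0.056 to 0.098), does not spin; this point is 80 mm above the worktop, 125 mm from the swivel axis and travels on a level circle: at joint value q it lies at (-0.125 sin q, 0.125 cos q, 0.080) in the frame of swivel_base.
- swivel_base: fixed grey round foot of the swivel stand, 184 mm diameter; origin on the swivel axis at the worktop, z up; its -x axis is its front, its +y axis points along the fixed 10 mm wide steel pointer tongue, which reaches 143 mm from the axis. Its yaw varies a little. A wall cabinet hangs 0.45 m above the worktop beyond x = 0.55 m to the right of y = 0: keep wrists in front of it.
- flask (a point): straight open steel flask, leaning 28 deg, turning with the turntable. Origin: centre of its underside, +z along its axis to the mouth. Length 130 mm, outside 70 mm, bore 62 mm, inner bottom at z 6 mm, mouth at z 130 mm. Its middle is on the swivel axis, 140 mm above the worktop. Held by two upright steel cheeks 34 mm wide, outer faces 44 mm either side, up to 151 mm above the worktop.
- brush: loose long bottle brush, 225 mm, 80 g, straight and round. Origin = tip of the bristle head, on the axis; +z runs along the axis to the handle's end. Stiff white bristle head z 0 to 70 mm, 33 mm diameter; steel stem 8 mm diameter to z 125 mm; wooden handle 22 mm diameter from z 125 to 225 mm. The head is rigid: go slowly over the last 2 cm to the flask's bottom, over 40 N is ramming.
- brush_grip (a point): point on the brush's axis in the upper handle, 195 mm from the tip, 30 mm short of the handle's end; a good place to grip, with the fingers pointing along the brush and closing level.
- brush_rest: fixed sheet-steel rest; origin on the worktop under its middle; yaw varies. The brush lies in it 25 deg from vertical, handle up to its -x side: tip-to-handle axis (-0.422, 0, 0.906) in its frame. Trough 40 mm wide, walls 18 mm high, for the bristle head; foot stop under the tip; open V fork under the handle 129 to 145 mm from the tip. Brush comes out and in along (0.906, 0, 0.422).
- rest_seat (a point): where the brush's tip lies when it is in its rest: on the trough's axis at the foot stop, at (0.05, 0, 0.055) in the frame of brush_rest.
- garlic: garlic bulb, 56 mm; a bystander, to be left alone; origin at the centre of its underside
- glass: empty drinking glass, 81 mm wide, 91 mm high; a bystander, to be left alone; origin at the centre of its underside
- tin: unopened food tin, 75 mm wide, 58 mm high; a bystander, to be left alone; origin at the centre of its underside
- mug: small white cup with a handle, 63 mm wide, 52 mm high; a bystander, to be left alone; origin at the centre of its underside
- salt_mill: small glass shaker with a grey cap, 44 mm wide, 90 mm high; a bystander, to be left alone; origin at the centre of its underside

How it is judged:
By the outcome, as a careful person would: the job done as asked, in the order asked, and still so for the second after the job is handed in, with the robot touching nothing.
It also fails if it takes over 70 s, if anything falls off the work surface, if the arm or the gripper's body presses on something with over 40 N, if the wrist force passes 120 N, or if a joint passes its speed limit or range.

## Working session

There is one attempt and no reset: what is moved stays moved. The work goes in short steps, Python scripts to look and compute and a tool call to move; the robot and the scene stay as the last step left them, time stands still between calls to the robot, and variables do not carry over. Pictures are saved under pics/ and viewed, and the job is handed in when it is done.

Besides the shell and the picture viewer there is one more tool, called in YAML: its name, and indented under it one key for each argument. servo_tool: Moves the arm, as the interface text tells. Its arguments: {"type":"object","properties":{"rows":{"type":"array"},"squeeze":{"type":"number"}},"required":["rows"]}

```bash
mkdir -p pics; cat > h.py <<'E'
import numpy as np, cv2
from rig import r, eyes
def save(name,fn):
    s=r.sense(); g=eyes.grab_frame(name)
    cv2.imwrite('pics/'+fn+'.png',g['frame'][:,:,::-1]); np.savez('pics/'+fn+'.npz',pos=s['eef_pos'],rot=s['tcp_rot'],**g); return g
def world(fn,u,v,d=None):
    g=np.load('pics/'+fn+'.npz'); f=210/np.tan(np.radians(float(g['vertical_fov']))/2)
    if d is None: d=g['depth'][int(v),int(u)]
    p=np.array([(u-g['cx'])/f*d,(v-g['cy'])/f*d,d,1]); return (np.linalg.inv(g['camera_from_world'])@p)[:3]
def cloud(fn):
    g=np.load('pics/'+fn+'.npz'); f=210/np.tan(np.radians(float(g['vertical_fov']))/2)
    d=g['depth']; v,u=np.mgrid[0:420,0:560]
    P=np.stack([(u-g['cx'])/f*d,(v-g['cy'])/f*d,d,np.ones_like(d)],-1)@np.linalg.inv(g['camera_from_world']).T
    P=P[...,:3]; P[d==0]=np.nan; return P
E
python3 -c "
from h import *
for n in ['scene','top','wrist']:
    save(n,n+'0')
print(r.sense())"
```

```text
{'clock': 0.15, 'qpos': array([ 1.10161072e+00,  3.53518728e-01,  1.63393751e+00,  6.96856277e-06,
        1.15522637e+00, -2.39217272e-03]), 'qvel': array([ 0.00048677, -0.00186982, -0.00130866, -0.00033464, -0.00081449,
        0.00024431]), 'joint_efforts': array([ 5.71193086e-04, -6.05651450e+01, -3.42336953e+01,  5.20162985e-05,
        6.35250777e-03,  6.46610761e-05]), 'eef_pos': array([281.09100285, 557.80618741, 219.32666387]), 'tcp_rot': array([-3.14050272e+00, -8.97970409e-06,  2.67479640e+00]), 'contact_force': array([0.21795367, 0.57651006, 0.39516368]), 'wrist_torque': array([-0.00917751,  0.00136443,  0.00282995]), 'opening': 0.9990567109008844}
```

View pics/scene0.png

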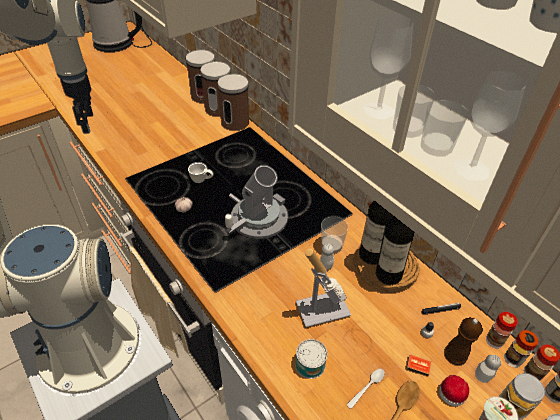

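View pics/top0.png

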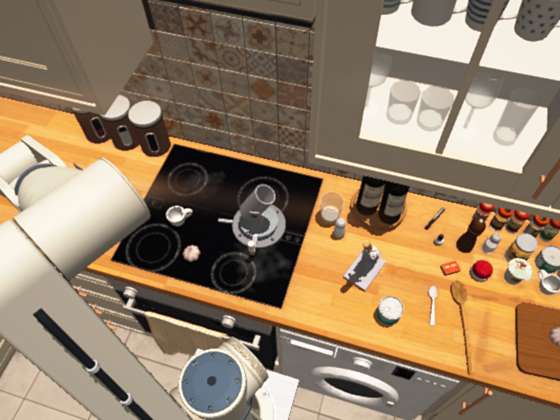

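View pics/wrist0.png

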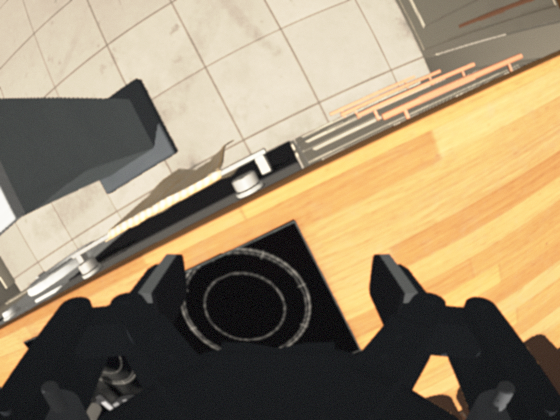

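```bash
python3 -c "
from h import *
a=cv2.imread('pics/top0.png')[160:340,100:420]; cv2.imwrite('pics/topc.png',cv2.resize(a,None,fx=2.5,fy=2.5,interpolation=2))
a=cv2.imread('pics/scene0.png')[140:390,170:450]; cv2.imwrite('pics/scc.png',cv2.resize(a,None,fx=2.4,fy=2.4,interpolation=2))
"
```

```text
(no output)
```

View pics/topc.png

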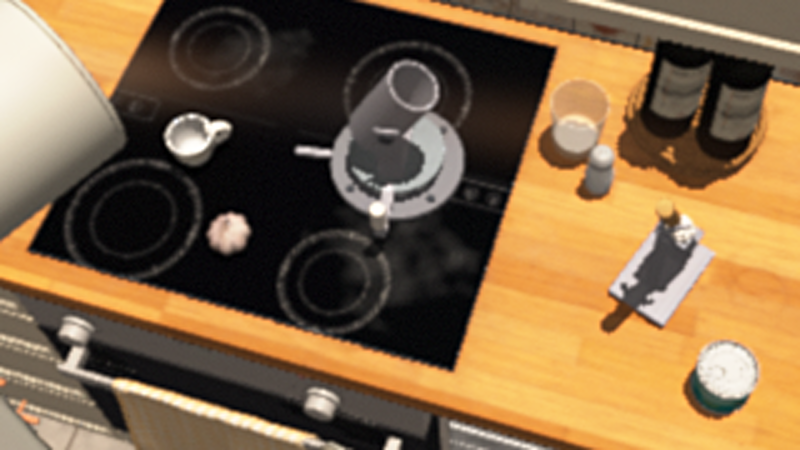

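View pics/scc.png

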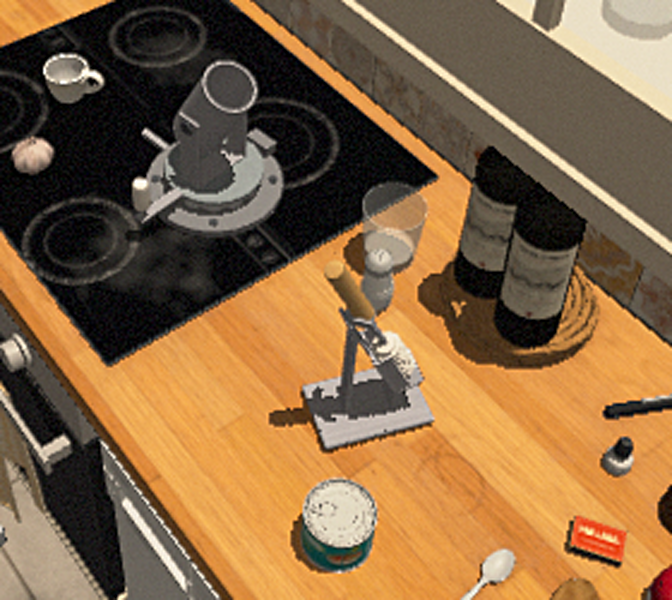

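```bash
python3 -c "
from h import *
for fn in ['top0','scene0']:
    P=cloud(fn); 
    f=np.load('pics/'+fn+'.npz'); print(fn,np.linalg.inv(f['camera_from_world'])[:3].round(2).tolist())
# crude: world of pixels in top
for n,(u,v) in dict(basec=(259,225),tonguetip=(219,220),knob=(251.5,243),mouth=(265,193),garlic=(192,253),mug=(175,216),glass=(331,215),salt=(340,228),tin=(390,310),plate=(363,268),handle=(367,246)).items():
    print(n,world('top0',u,v).round(0))
P=cloud('top0')
# height map
m=np.isfinite(P[...,0])&(P[...,2]>8)&(P[...,2]<330)&(P[...,0]>250)&(P[...,0]<750)
Q=P[m]; print(Q.shape, Q.min(0),Q.max(0))
img=np.zeros((600,800,3),np.uint8)
col=cv2.imread('pics/top0.png')[m]
def draw(Q,col,fn,x0=250,x1=750,y0=350,sc=1.2):
    img=np.zeros((600,800,3),np.uint8)
    o=np.argsort(Q[:,2])
    for p,c in zip(Q[o],col[o]):
        a=int((x1-p[0])*sc); b=int((y0-p[1])*sc)
        cv2.circle(img,(b,a),1,[int(t) for t in c],-1)
    cv2.imwrite(fn,img)
draw(Q,col,'pics/ortho_t.png')
P=cloud('scene0');m=np.isfinite(P[...,0])&(P[...,2]>8)&(P[...,2]<330)&(P[...,0]>250)&(P[...,0]<750)
draw(P[m],cv2.imread('pics/scene0.png')[m],'pics/ortho_s.png')
"
```

```text
top0 [[0.29, -0.81, 0.5, -208.91], [-0.96, -0.24, 0.16, -235.68], [-0.01, -0.53, -0.85, 1465.88]]
scene0 [[0.8, -0.41, 0.44, -0.85], [-0.6, -0.57, 0.56, -774.9], [0.02, -0.71, -0.7, 1113.3]]
basec [566.  98.  76.]
tonguetip [583. 254.   8.]
knob [483.  95.  98.]
mouth [638.  98. 159.]
garlic [422. 283.  40.]
mug [551. 404.  14.]
glass [ 683. -117.   56.]
salt [ 644. -157.   53.]
tin [ 409. -368.   49.]
plate [ 517. -261.   62.]
handle [ 486. -254.  257.]
(12849, 3) [ 320.49348083 -872.18541636    8.00041555] [749.97791609 531.91180053 264.39539295]
```

```bash
python3 -c "
import cv2,numpy as np
a=cv2.imread('pics/ortho_t.png');b=cv2.imread('pics/ortho_s.png');cv2.imwrite('pics/ortho.png',cv2.resize(np.vstack([a[:500],b[:500]]),(800,600)) if 0 else a)"
```

```text
(no output)
```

View pics/ortho_t.png

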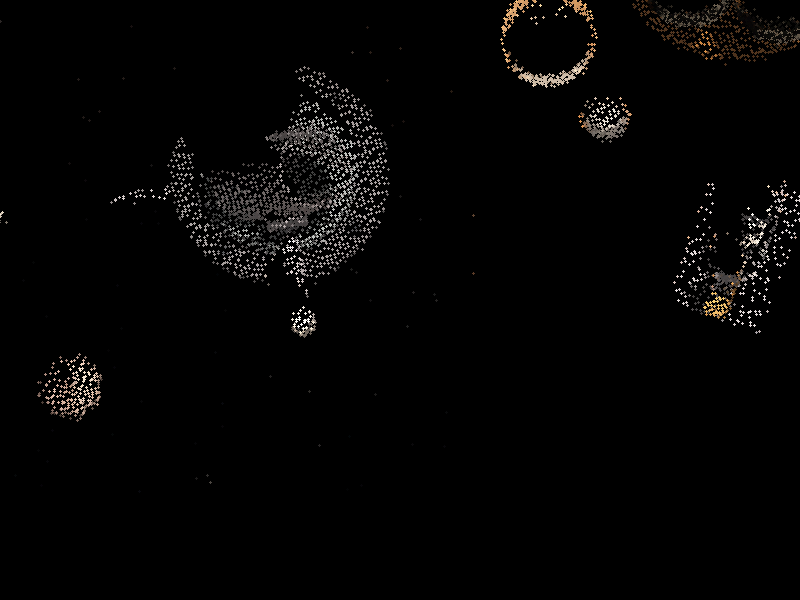

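View pics/ortho_s.png

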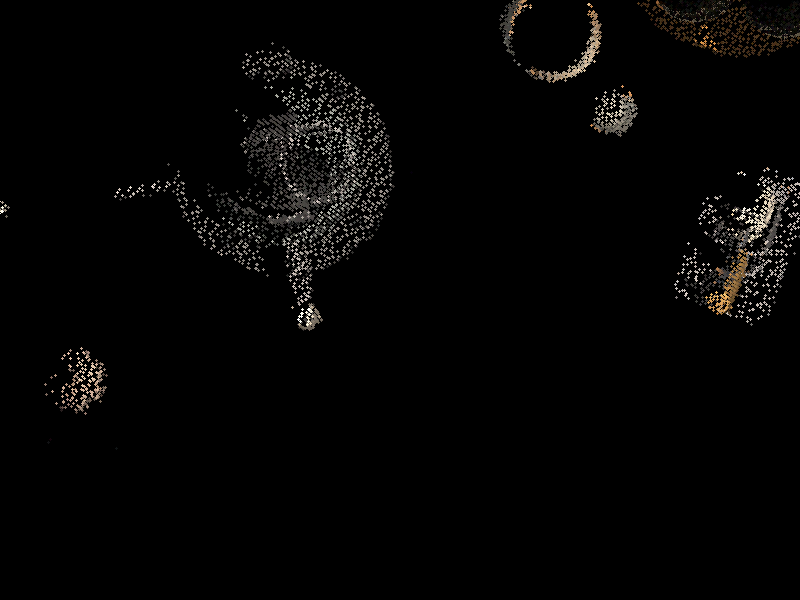

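```bash
cat > fit.py <<'E'
from h import *
from scipy.optimize import least_squares
for fn in ['top0','scene0']:
    P=cloud(fn); m=np.isfinite(P[...,0])&(P[...,0]>300)&(P[...,0]<650)&(P[...,1]>-400)&(P[...,1]<450)&(abs(P[...,2])<7)
    Q=P[m]; A=np.c_[Q[:,:2],np.ones(len(Q))]; print(fn,'table',np.linalg.lstsq(A,Q[:,2],rcond=None)[0],np.median(Q[:,2]))
    I=np.load('pics/'+fn+'.npz')['frame'].astype(int)
    # base top
    m=np.isfinite(P[...,0])&(np.hypot(P[...,0]-606,P[...,1]-118)<110)
    Q=P[m]; h=np.histogram(Q[:,2],np.arange(-6,60,2)); print(h[0].tolist())
    # knob
    m=(np.hypot(P[...,0]-484,P[...,1]-95)<25)&(P[...,2]>50)
    Q=P[m]; print('knob',len(Q),Q.mean(0),Q.min(0),Q.max(0)); T=Q[Q[:,2]>93]; print(' top',len(T),T.mean(0), np.median(T,0))
    # tongue
    m=(np.hypot(P[...,0]-606,P[...,1]-118)<150)&(np.hypot(P[...,0]-606,P[...,1]-118)>98)&(P[...,1]>190)&(P[...,2]>5)
    Q=P[m];print('tongue',len(Q),Q[:,2].mean()); 
    A=np.polyfit(Q[:,1],Q[:,0],1);print(A, np.arctan(-A[0]), Q[:,1].max())
E
python3 fit.py
```

```text
top0 table [ 0.00447869  0.00471218 -4.02326676] -2.130135655317872
[70, 121, 154, 120, 74, 56, 51, 84, 138, 179, 141, 104, 44, 28, 13, 5, 2, 3, 5, 28, 64, 121, 133, 148, 83, 49, 14, 7, 2, 3, 3, 2]
knob 67 [478.35994084  96.10551559  85.66340874] [469.63953942  87.286442    51.09287073] [493.98528481 106.47567264 104.96580616]
 top 30 [480.9587947   97.90571854  96.85643818] [481.7986548   98.06486477  96.37471846]
tongue 133 477.76304137061
[-1.40127573e-01  6.14685481e+02] 0.13922105995758594 264.7455458141562
scene0 table [ 0.00725153  0.00660372 -5.40232699] -2.7152636244841233
[16, 81, 137, 150, 113, 50, 44, 43, 123, 199, 215, 134, 52, 20, 20, 18, 15, 17, 22, 22, 41, 105, 196, 189, 149, 81, 31, 13, 7, 6, 8, 8]
knob 90 [483.93785371  91.15114962  82.98458988] [475.5205391   81.69865196  53.26230425] [496.62941197 106.34058472 102.1661382 ]
 top 31 [485.54559461  93.82830171  97.29490689] [486.03470381  92.85923908  97.04978284]
tongue 45 8.839176220796592
[2.76401787e-01 5.25838608e+02] -0.26966897369278775 259.841227886341
```

servo_tool:
  rows:
    - [[1.5,-3.5,0],0.05,8.5]
    - [[1.5,-3.5,0],0.05,8.5]
    - [[1.5,-3.5,0],0.05,8.5]
    - [[1.5,-3.5,0],0.05,8.5]
    - [[1.5,-3.5,0],0.05,8.5]

```text
clock: 0.57
eef_pos: [356.4, 381.4, 219.7]
tcp_rot: [-3.141, -0.0, 2.928]
contact_force: [0.7, -0.1, -0.4]
opening: 0.996
```

servo_tool:
  rows:
    - [[1.5,-3.5,0],0.05,8.5]
    - [[1.5,-3.5,0],0.05,8.5]
    - [[1.5,-3.5,0],0.05,8.5]
    - [[1.5,-3.5,0],0.05,8.5]
    - [[1.5,-3.5,0],0.05,8.5]

```text
clock: 0.98
eef_pos: [431.5, 206.3, 219.9]
tcp_rot: [-3.142, 0.0, -3.106]
contact_force: [1.4, 0.5, -0.9]
opening: 0.995
```

servo_tool:
  rows:
    - [[1.5,-3.5,0],0.05,8.5]
    - [[1.5,-3.5,0],0.05,8.5]
    - [[1.0,-2.0,0],0.04,8.5]
    - [[0,0,0],0,8.5]
    - [[0,0,0],0,8.5]

```text
clock: 1.4
eef_pos: [471.5, 117.1, 219.7]
tcp_rot: [3.141, -0.0, -2.972]
contact_force: [-0.9, 0.0, 0.6]
opening: 0.999
```

```bash
python3 -c "
from h import *
s=r.sense();print(s['eef_pos'],s['tcp_rot'],s['qpos'])
g=save('wrist','w1');print(g['hand_eye'],g['vertical_fov'],g['cx'],g['cy'])
cv2.imwrite('pics/w1b.png',cv2.resize(g['frame'][:,:,::-1],(800,600)))"
```

```text
[471.45393281 117.09260435 219.71348014] [ 3.14147458e+00 -3.88562392e-04 -2.97154579e+00] [ 2.40245585e-01  1.35096641e-01  1.92292060e+00  1.64098422e-04
  1.08395474e+00 -1.50067438e+00]
[[-2.82554855e-04 -9.61607970e-01 -2.74426733e-01  7.00648499e+01]
 [ 9.99999709e-01 -7.71782443e-05 -7.59180987e-04  1.06112299e-01]
 [ 7.08854714e-04 -2.74426868e-01  9.61607712e-01 -1.53997066e+02]
 [ 0.00000000e+00  0.00000000e+00  0.00000000e+00  1.00000000e+00]] 65.70646984690485 277.55446027624237 203.4456099444559
```

View pics/w1b.png

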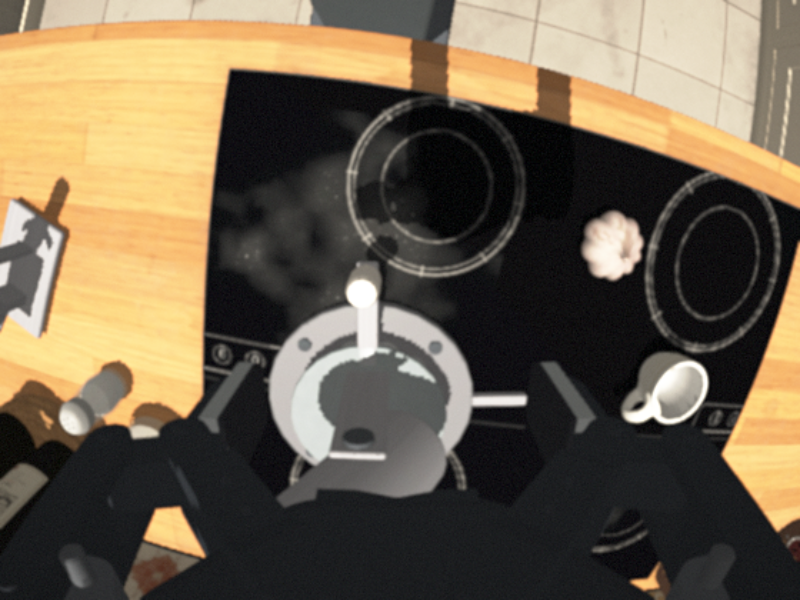

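```bash
cat >> h.py <<'E'
from scipy.spatial.transform import Rotation as Ro
def wray(fn,u,v):
    g=np.load('pics/'+fn+'.npz'); f=210/np.tan(np.radians(float(g['vertical_fov']))/2)
    x=u-float(g['cx']); y=v-float(g['cy']); rr=np.hypot(x,y); t=rr/f
    d=np.array([x/rr*np.sin(t),y/rr*np.sin(t),np.cos(t)])
    R=Ro.from_euler('xyz',g['rot']).as_matrix(); H=g['hand_eye']
    return R@H[:3,3]+g['pos'], R@H[:3,:3]@d, g
def wz(fn,u,v,z):
    o,d,_=wray(fn,u,v); return (o+d*(z-o[2])/d[2])
def wd(fn,u,v,dep=None):
    o,d,g=wray(fn,u,v); dep=g['depth'][int(round(v)),int(round(u))] if dep is None else dep
    c=(Ro.from_euler('xyz',g['rot']).as_matrix()@g['hand_eye'][:3,2]); return o+d*dep/(d@c)
E
python3 -c "
from h import *
k=.7
def s(u,v): return u*k,v*k
print('knob',wz('w1',*s(362,291),98),wd('w1',*s(362,291)))
print('tongue tip',wz('w1',*s(526,400),8),wd('w1',*s(520,400)))
for p in [(270,385),(473,385),(305,345),(435,348),(700,290)]: print(p,wz('w1',*s(*p),10),wd('w1',*s(*p)))
g=np.load('pics/w1.npz'); a=g['frame'][170:340,150:400,::-1]; cv2.imwrite('pics/w1c.png',cv2.resize(a,None,fx=3.2,fy=3.2,interpolation=2))
"
```

```text
knob [483.75638318  97.45255036  98.        ] [484.1795842   97.41153866  96.56489103]
tongue tip [588.31098816 258.0475307    8.        ] [588.4961413  251.83737494   9.0302453 ]
(270, 385) [611.10277357  25.18315177  10.        ] [609.0742857   25.96232637  13.53609255]
(473, 385) [578.83044136 204.07948895  10.        ] [5.83676741e+02 2.06792607e+02 6.15038882e-03]
(305, 345) [565.71733061  53.45174267  10.        ] [562.60714784  54.44001267  16.92880543]
(435, 348) [549.0950396  163.46082191  10.        ] [546.83298936 162.56420959  15.61054084]
(700, 290) [455.1075826  407.58471374  10.        ] [456.64603862 416.41433629  -0.62578284]
```

View pics/w1c.png

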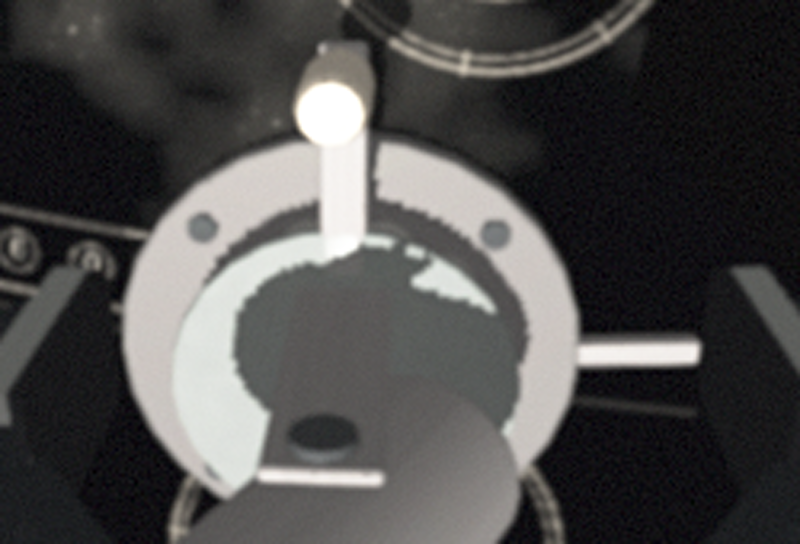

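```bash
python3 -c "
from h import *
from scipy.optimize import least_squares
c=lambda u,v:(150+u/3.2,170+v/3.2)
pts=[(122,330),(128,290),(150,240),(190,196),(240,163),(300,143),(350,140),(420,150),(480,177),(530,217),(560,260),(577,310),(578,345)]
for z in (14,16):
    W=np.array([wz('w1',*c(*p),z)[:2] for p in pts])
    s=least_squares(lambda p:np.hypot(*(W-p).T)-92,[606,118]); print(z,s.x,s.fun.round(1))
    s=least_squares(lambda p:np.hypot(*(W-p[:2]).T)-p[2],[606,118,92]); print(z,s.x)
for z in (8,16):
  a=wz('w1',*c(580,353),z); b=wz('w1',*c(697,352),z); print('tongue',z,a,b)
  a=wz('w1',*c(203,227),z); b=wz('w1',*c(495,235),z); print('holes',(a+b)/2,np.arctan2(-(b-a)[0],(b-a)[1]))
print(wz('w1',*c(330,114),98))
"
```

```text
14 [610.4474999  117.24615852] [ 0.1 -0.2 -0.4 -0.8 -0.3  0.3  0.1  0.4  0.2  0.4  0.2 -0.3 -1.4]
14 [609.71346415 117.15485143  91.4254641 ]
16 [609.9465872  117.26163062] [-0.3 -0.5 -0.5 -0.9 -0.3  0.4  0.2  0.6  0.3  0.4 -0.  -0.6 -1.8]
16 [608.5611263  117.08912339  90.91717461]
tongue 8 [595.27987328 208.57588164   8.        ] [588.3762675  257.51072027   8.        ]
holes [557.76569379 108.4888879    8.        ] 0.14522297434396703
tongue 16 [591.06185371 206.31757596  16.        ] [584.30925461 254.18203374  16.        ]
holes [554.36824421 108.41984463  16.        ] 0.1452229743439659
[485.55042308  97.47521043  98.        ]
```

servo_tool:
  rows:
    - [[0.7,-1.0,-2.5],0,8.5]
    - [[0.7,-0.9,-2.5],0,8.5]
    - [[0,0,-3.4],0,8.5]
    - [[0,0,-3.4],0,5]
    - [[0,0,-2.6],0,4]

```text
clock: 1.87
eef_pos: [484.0, 100.1, 73.8]
tcp_rot: [3.141, -0.001, -2.968]
contact_force: [0.3, 0.4, -0.1]
opening: 0.743
```

servo_tool:
  rows:
    - [[0,0,0],0,1.5]
    - [[0,0,0],0,1.5]
    - [[0,0,0],0,1.5]
    - [[0,0,0],0,1.5]
    - [[0,0,0],0,1.5]
  squeeze: 25

```text
clock: 2.28
eef_pos: [485.8, 99.4, 77.4]
tcp_rot: [-3.142, 0.002, -2.968]
contact_force: [-2.1, -1.6, 1.8]
opening: 0.223
```

```bash
python3 -c "
from h import *
s=r.sense();print(s['eef_pos'],s['tcp_rot'],s['opening']*85,s['contact_force'])
g=save('scene','s2');a=g['frame'][140:300,170:330,::-1]; cv2.imwrite('pics/s2b.png',cv2.resize(a,None,fx=3.5,fy=3.5))"
```

```text
[485.77570105  99.43587249  77.37403455] [-3.14155412e+00  1.65475384e-03 -2.96814853e+00] 18.939912536639675 [-2.14361883 -1.55069135  1.77039653]
```

View pics/s2b.png

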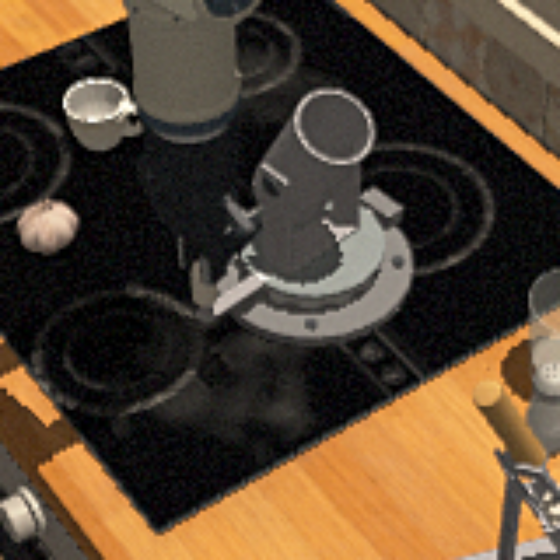

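```bash
python3 -c "
import numpy as np
q=np.radians(np.arange(90,-1,-5)); psi=0.147
p=np.c_[-12.5*np.sin(q),12.5*np.cos(q)]@np.array([[np.cos(psi),np.sin(psi)],[-np.sin(psi),np.cos(psi)]])
d=np.diff(p.round(1),axis=0).round(1)
for i in range(0,18,1): print(i,d[i].tolist())
print(p[-1]+[60.95,11.7])
"
```

```text
0 [-0.1, 1.1]
1 [0.0, 1.0]
2 [0.1, 1.1]
3 [0.2, 1.1]
4 [0.2, 1.1]
5 [0.4, 1.0]
6 [0.4, 1.0]
7 [0.6, 0.9]
8 [0.6, 0.9]
9 [0.6, 0.9]
10 [0.8, 0.8]
11 [0.8, 0.7]
12 [0.9, 0.6]
13 [1.0, 0.6]
14 [0.9, 0.5]
15 [1.0, 0.4]
16 [1.1, 0.3]
17 [1.1, 0.2]
[59.11911061 24.06518678]
```

servo_tool:
  rows:
    - [[-0.1,1.1,0],-0.0873,1.5]
    - [[0,1.0,0],-0.0873,1.5]
    - [[0.1,1.1,0],-0.0873,1.5]
    - [[0.2,1.1,0],-0.0873,1.5]
    - [[0.2,1.1,0],-0.0873,1.5]

```text
clock: 2.75
eef_pos: [490.4, 153.9, 77.4]
tcp_rot: [3.14, 0.003, 2.874]
contact_force: [4.7, -2.9, -1.7]
opening: 0.229
```

servo_tool:
  rows:
    - [[0.4,1.0,0],-0.0873,1.5]
    - [[0,0,0],0,1.5]
    - [[0,0,0],0,1.5]

```text
clock: 3.0
eef_pos: [494.1, 163.8, 77.3]
tcp_rot: [3.14, 0.002, 2.794]
contact_force: [-2.0, -1.1, 8.6]
opening: 0.228
```

servo_tool:
  rows:
    - [[0.4,1.0,0],-0.0873,1.5]
    - [[0.6,0.9,0],-0.0873,1.5]
    - [[0.6,0.9,0],-0.0873,1.5]
    - [[0.6,0.9,0],-0.0873,1.5]
    - [[0.8,0.8,0],-0.0873,1.5]

```text
clock: 3.42
eef_pos: [524.8, 208.1, 77.3]
tcp_rot: [3.139, 0.002, 2.354]
contact_force: [3.0, -5.0, 4.1]
opening: 0.226
```

servo_tool:
  rows:
    - [[0.8,0.7,0],-0.0873,1.5]
    - [[0,0,0],0,1.5]
    - [[0,0,0],0,1.5]

```text
clock: 3.67
eef_pos: [533.0, 215.0, 77.3]
tcp_rot: [3.139, 0.002, 2.272]
contact_force: [1.8, -4.4, 7.8]
opening: 0.23
```

servo_tool:
  rows:
    - [[0.9,0.6,0],-0.0873,1.5]
    - [[1.0,0.6,0],-0.0873,1.5]
    - [[0.9,0.5,0],-0.0873,1.5]
    - [[1.0,0.4,0],-0.0873,1.5]
    - [[1.1,0.3,0],-0.0873,1.5]

```text
clock: 4.08
eef_pos: [581.3, 238.1, 77.3]
tcp_rot: [3.14, 0.001, 1.832]
contact_force: [1.8, -8.4, 6.8]
opening: 0.229
```

servo_tool:
  rows:
    - [[1.1,0.2,0],-0.0873,1.5]
    - [[0,0,0],0,1.5]
    - [[0,0,0],0,1.5]

```text
clock: 4.33
eef_pos: [592.4, 240.2, 77.3]
tcp_rot: [3.14, 0.0, 1.747]
contact_force: [-2.3, -4.5, 8.9]
opening: 0.226
```

servo_tool:
  rows:
    - [[0,0,0],0,6]
    - [[0,0,0],0,6]
    - [[0,0,0],0,6]
    - [[0,0,0],0,6]
    - [[0,0,2],0,6]

```text
clock: 4.75
eef_pos: [588.7, 240.2, 92.6]
tcp_rot: [-3.136, 0.001, 1.745]
contact_force: [0.0, 0.0, -0.0]
opening: 0.703
```

servo_tool:
  rows:
    - [[0,0,3],0,6]
    - [[0,0,4],0,6]
    - [[-1,0,4],0,6]
    - [[-3,0,3],0,7]
    - [[-3.5,-0.5,2],0.1,8.5]

```text
clock: 5.17
eef_pos: [518.2, 237.2, 258.6]
tcp_rot: [3.137, -0.001, 1.843]
contact_force: [-0.2, -0.2, 1.0]
opening: 0.933
```

servo_tool:
  rows:
    - [[-3.5,-1,1.5],0.12,8.5]
    - [[-3,-2.5,1],0.12,8.5]
    - [[-2,-3.5,0.5],0.12,8.5]
    - [[0,-3,0],0.12,8.5]
    - [[0,-2,0],0.12,8.5]

```text
clock: 5.58
eef_pos: [430.4, 114.5, 286.1]
tcp_rot: [3.141, 0.001, 2.451]
contact_force: [0.8, -0.1, -0.1]
opening: 0.996
```

```bash
python3 -c "
from h import *
s=r.sense();print(s['eef_pos'],s['tcp_rot'],s['qpos'])
g=save('wrist','w3')
cv2.imwrite('pics/w3b.png',cv2.resize(g['frame'][:,:,::-1],(800,600)))"
```

```text
[430.38417424 114.53075559 286.10419271] [3.14057240e+00 1.21702123e-03 2.45149251e+00] [ 2.57028937e-01 -1.29714461e-03  1.91635772e+00 -4.16729049e-04
  1.22499316e+00 -6.23526916e-01]
```

View pics/w3b.png

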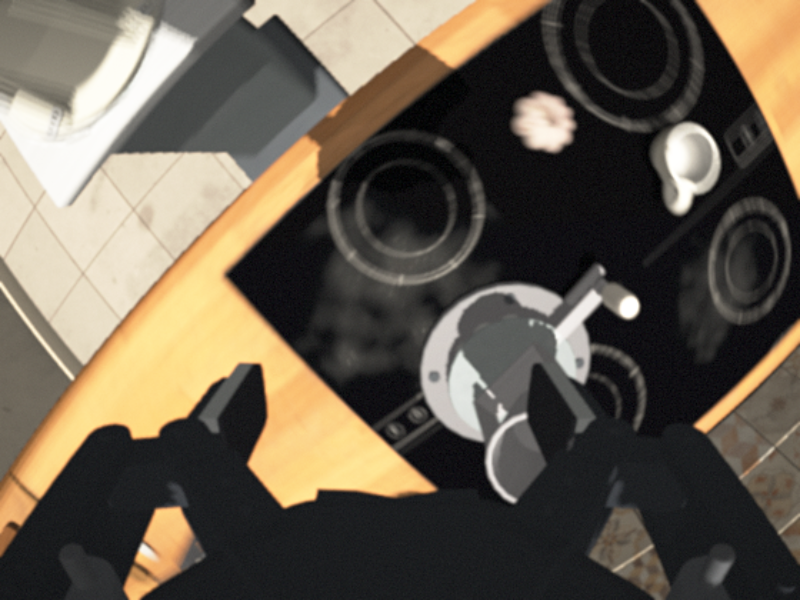

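```bash
python3 -c "
from h import *
k=.7
print(wz('w3',627*k,306*k,98),wz('w3',600*k,271*k,8),wd('w3',596*k,276*k))
from h import *
save('top','t3');print(world('t3',0,0,1)[:0])
a=cv2.imread('pics/t3.png')[160:340,160:440]; cv2.imwrite('pics/t3c.png',cv2.resize(a,None,fx=2.8,fy=2.8,interpolation=2))
"
```

```text
[586.29003515 237.93566799  98.        ] [588.15957067 253.55942109   8.        ] [588.78032821 246.69414863   9.83798179]
[]
```

View pics/t3c.png

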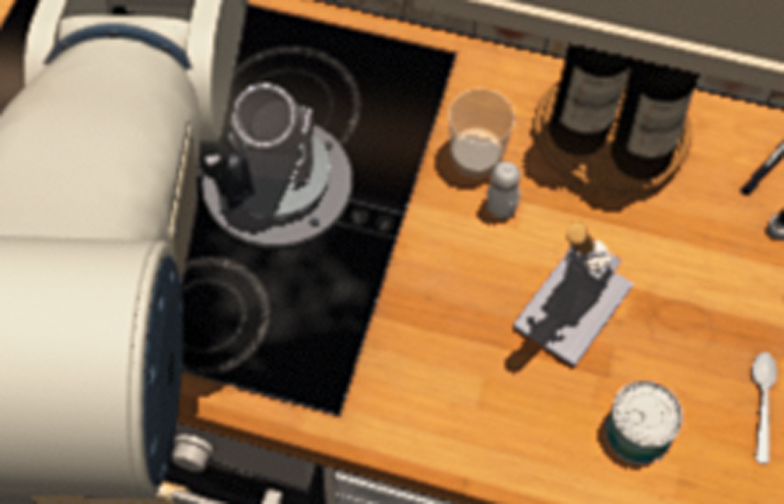

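servo_tool:
  rows:
    - [[-0.5,-3.8,0.9],0.025,8.5]
    - [[-0.5,-3.8,0.9],0.025,8.5]
    - [[-0.5,-3.8,0.9],0.025,8.5]
    - [[-0.5,-3.8,0.9],0.025,8.5]
    - [[-0.5,-3.8,0.9],0.025,8.5]

```text
clock: 6.1
eef_pos: [406.5, -74.8, 330.8]
tcp_rot: [3.141, 0.0, 2.569]
contact_force: [1.2, -0.0, -0.6]
opening: 1.0
```

servo_tool:
  rows:
    - [[-0.2,-3.8,0.9],0.03,8.5]
    - [[-0.2,-3.8,0],0.03,8.5]
    - [[-0.1,-3.8,0],0.03,8.5]
    - [[0,-3,0],0.025,8.5]
    - [[0,0,0],0,8.5]

```text
clock: 6.52
eef_pos: [402.1, -221.9, 339.2]
tcp_rot: [-3.14, 0.001, 2.68]
contact_force: [-0.0, 0.2, -0.4]
opening: 0.99
```

```bash
python3 -c "
from h import *
s=r.sense();print(s['eef_pos'],s['tcp_rot'],s['qpos'])
g=save('wrist','w4')
cv2.imwrite('pics/w4b.png',cv2.resize(g['frame'][:,:,::-1],(800,600)))"
```

```text
[ 402.14593458 -221.91969593  339.20882968] [-3.14019460e+00  9.31220052e-04  2.68001298e+00] [-5.06475042e-01 -1.64105327e-02  1.81521248e+00 -1.39116389e-03
  1.34179789e+00 -1.61537592e+00]
```

View pics/w4b.png

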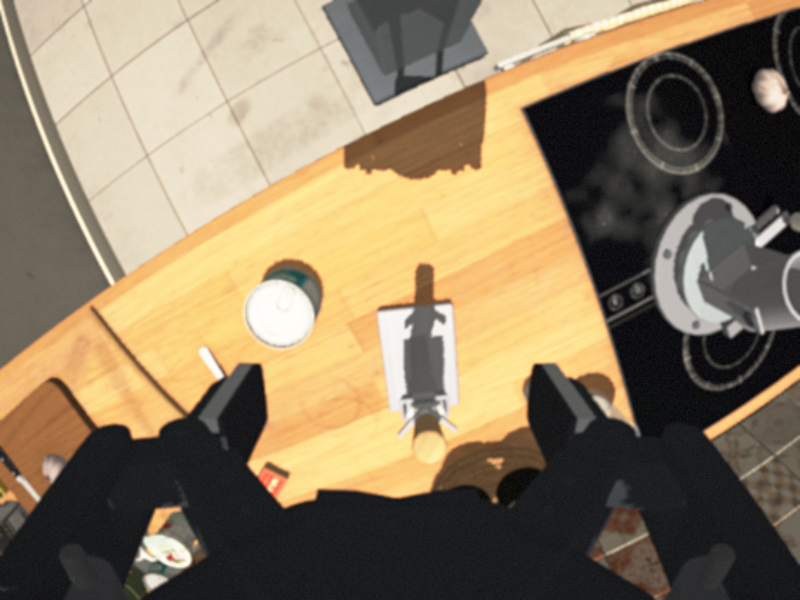

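```bash
python3 -c "
from h import *
k=.7
print('end',wz('w4',430*k,446*k,259),wd('w4',430*k,446*k))
P=[wz('w4',u*k,v*k,4) for u,v in [(379,312),(450,302),(457,403),(393,410)]]
for p in P: print(p.round(1))
print(wd('w4',385*k,330*k),wd('w4',452*k,330*k))
e=P[1]-P[0];print('yaw via front edge',np.arctan2(-e[0],e[1]));
e=P[3]-P[0];print(np.arctan2(e[1],e[0])); e=P[2]-P[1];print(np.arctan2(e[1],e[0]))
g=np.load('pics/w4.npz');a=g['frame'][180:340,230:370,::-1];cv2.imwrite('pics/w4c.png',cv2.resize(a,None,fx=3.7,fy=3.7,interpolation=2))
"
```

```text
end [ 496.00966939 -246.44910234  259.        ] [ 496.252653   -246.53585414  258.63686524]
[ 477.9 -282.6    4. ]
[ 502.6 -206.9    4. ]
[ 623.6 -251.6    4. ]
[ 597.3 -325.     4. ]
[ 498.51046133 -285.38984521    8.52703998] [ 532.97505959 -218.44611295    6.23016336]
yaw via front edge -0.31483160120575543
-0.3414857382452342
-0.35393388583991625
```

View pics/w4c.png

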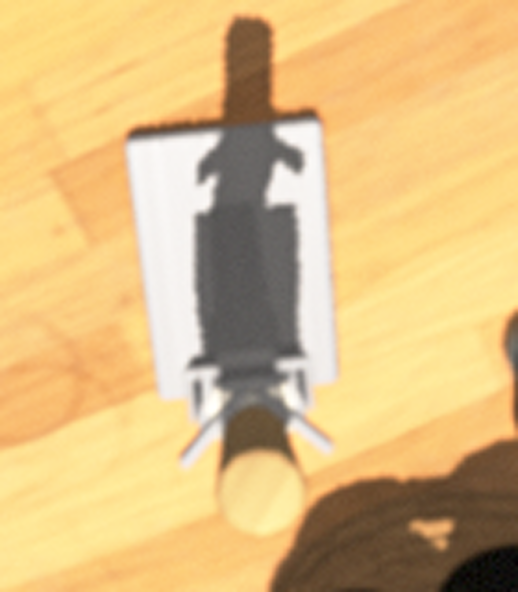

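```bash
python3 -c "
from h import *
for fn in ['scene0','s2','top0','t3']:
    P=cloud(fn);I=np.load('pics/'+fn+'.npz')['frame'].astype(int)
    m=(np.abs(P[...,0]-530)<80)&(np.abs(P[...,1]+260)<70)&(P[...,2]>165)&(P[...,2]<275)&(I[...,0]-I[...,2]>40)
    Q=P[m]; c=Q.mean(0); u,s,v=np.linalg.svd(Q-c); d=v[0]*np.sign(v[0][2]); print(fn,len(Q),c,d,np.degrees(np.arccos(d[2])),np.arctan2(-d[1],-d[0]))
"
```

```text
scene0 247 [ 510.83783668 -260.0976851   225.94593964] [-0.37558125  0.18857096  0.90740273] 24.851139849349295 -0.4653083586868678
s2 246 [ 510.70074826 -259.84986329  226.07038939] [-0.37378058  0.18117731  0.90964985] 24.54299117695799 -0.4513455490908902
top0 81 [ 499.23533533 -251.9745719   241.14947985] [-0.35184295  0.22753291  0.90798421] 24.771746650147715 -0.5740439958568504
t3 74 [ 498.67389477 -251.2073795   243.94093251] [-0.35533792  0.21414021  0.90987853] 24.511429914932542 -0.5423571036826372
```

```bash
python3 -c "
from h import *
Qs=[]
for fn in ['scene0','s2']:
    P=cloud(fn);I=np.load('pics/'+fn+'.npz')['frame'].astype(int)
    m=(np.abs(P[...,0]-530)<80)&(np.abs(P[...,1]+260)<70)&(P[...,2]>165)&(P[...,2]<275)&(I[...,0]-I[...,2]>40)
    Qs.append(P[m])
Q=np.vstack(Qs); 
for lo in range(165,275,10):
    m=(Q[:,2]>=lo)&(Q[:,2]<lo+10)
    if m.sum()>3: print(lo,m.sum(),np.median(Q[m],0).round(1),Q[m].min(0).round(1),Q[m].max(0).round(1))
m=(Q[:,2]>190)&(Q[:,2]<245)
ax=np.polyfit(Q[m,2],Q[m,0],1);ay=np.polyfit(Q[m,2],Q[m,1],1);print(ax,ay,np.arctan2(-ay[0],-ax[0]))
a=cv2.imread('pics/s2.png')[240:330,280:360];cv2.imwrite('pics/s2r.png',cv2.resize(a,None,fx=6.5,fy=6.5,interpolation=2))
"
```

```text
165 7 [ 523.5 -270.2  169.7] [ 511.3 -273.4  166.8] [ 525.9 -261.9  174.7]
175 37 [ 530.  -268.9  181. ] [ 507.2 -272.6  176.5] [ 545.3 -243.8  184.9]
185 46 [ 527.1 -267.6  189.9] [ 515.6 -272.7  185. ] [ 538.1 -261.5  195. ]
195 43 [ 520.4 -266.6  199.7] [ 510.7 -270.6  195. ] [ 535.7 -257.8  204.4]
205 49 [ 517.6 -264.9  209.9] [ 506.9 -270.5  205.4] [ 530.7 -257.2  214.8]
215 46 [ 513.6 -263.3  220.5] [ 501.7 -267.   215.1] [ 527.2 -251.3  224.9]
225 47 [ 508.6 -262.   229.6] [ 497.2 -264.7  225.4] [ 521.6 -253.7  234.7]
235 44 [ 503.9 -260.2  239.4] [ 494.3 -265.1  235.8] [ 516.9 -251.4  244.7]
245 66 [ 499.4 -258.5  250.1] [ 488.8 -262.8  245.4] [ 514.  -238.7  254.8]
255 107 [ 498.7 -251.5  258.6] [ 488.5 -261.6  255. ] [ 510.1 -239.   264.1]
[-4.44629300e-01  6.11267939e+02] [ 1.51664875e-01 -2.96084718e+02] -0.3287278611356563
```

View pics/s2r.png

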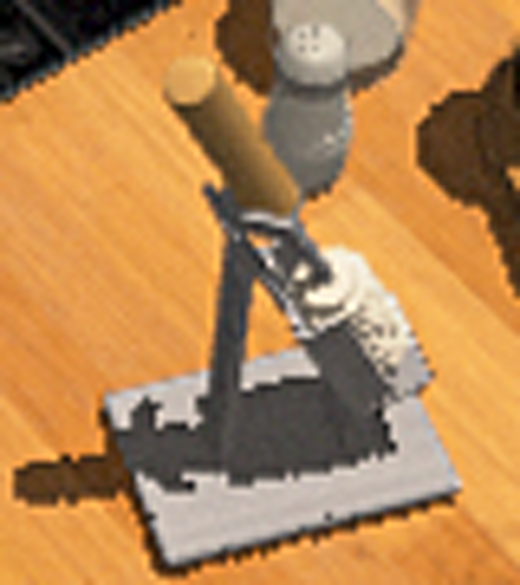

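```bash
python3 -c "
from h import *
for fn in ['scene0','top0']:
    P=cloud(fn); 
    m=(P[...,2]>380)&(P[...,1]<20)&(P[...,1]>-450)&(P[...,0]>480)
    Q=P[m]; print(fn,len(Q))
    for y in range(-450,20,50):
        w=Q[(Q[:,1]>=y)&(Q[:,1]<y+50)]
        if len(w): print(y,len(w),np.percentile(w[:,0],[0,2,10,50]).round(),np.percentile(w[:,2],[0,2,50,98]).round())
P=cloud('t3')
m=(P[...,2]>350)&(P[...,1]>-250)&(P[...,0]>300)&(P[...,0]<560); print(P[m].max(0) if m.any() else 0)
"
```

```text
scene0 41207
-450 6999 [578. 580. 582. 723.] [446. 464. 621. 821.]
-400 7391 [579. 581. 582. 632.] [447. 466. 644. 836.]
-350 4217 [579. 580. 582. 708.] [446. 458. 561. 811.]
-300 3751 [578. 580. 582. 738.] [446. 458. 564. 810.]
-250 3205 [579. 580. 581. 748.] [446. 458. 560. 796.]
-200 5795 [579. 580. 582. 722.] [447. 467. 623. 776.]
-150 3868 [578. 580. 581. 583.] [445. 462. 617. 769.]
-100 5981 [577. 580. 581. 711.] [445. 473. 616. 747.]
top0 35445
-450 4998 [573. 577. 579. 714.] [444. 465. 676. 889.]
-400 4125 [572. 577. 579. 619.] [443. 463. 663. 953.]
-350 4897 [574. 577. 579. 702.] [442. 466. 582. 920.]
-300 4112 [573. 576. 579. 706.] [445. 464. 567. 863.]
-250 3892 [573. 577. 579. 707.] [445. 463. 564. 850.]
-200 4721 [574. 576. 578. 620.] [445. 466. 678. 920.]
-150 4029 [573. 576. 577. 579.] [444. 464. 755. 923.]
-100 3740 [573. 575. 576. 578.] [446. 464. 746. 914.]
-50 698 [566. 568. 570. 578.] [858. 861. 883. 911.]
0 233 [567. 568. 570. 577.] [859. 861. 879. 904.]
[478.13263787 179.38049988 740.05864297]
```

servo_tool:
  rows:
    - [[2.6,-0.7,0],0.04,8.5]
    - [[2.6,-0.7,0],0.04,8.5]
    - [[2.6,-0.7,0],0.047,8.5]
    - [[2.6,-0.7,-1],0,8.5]
    - [[0,0,-1],0,8.5]

```text
clock: 6.98
eef_pos: [510.3, -245.3, 318.9]
tcp_rot: [3.141, 0.003, 2.81]
contact_force: [-0.4, 0.4, -0.2]
opening: 0.998
```

servo_tool:
  rows:
    - [[0,0,0],0,8.5]
    - [[0,0,0],0,8.5]

```text
clock: 7.15
eef_pos: [505.2, -244.3, 318.4]
tcp_rot: [3.141, -0.003, 2.81]
contact_force: [0.4, 0.4, 0.2]
opening: 0.995
```

```bash
python3 -c "
from h import *
s=r.sense();print(s['eef_pos'],s['tcp_rot'],s['qpos'])
g=save('wrist','w5');save('scene','s5')
cv2.imwrite('pics/w5b.png',cv2.resize(g['frame'][:,:,::-1],(800,600)))"
```

```text
[ 505.1935276  -244.29964815  318.39620494] [ 3.14093379e+00 -2.76630269e-03  2.81049889e+00] [-4.53295482e-01  1.74243167e-01  1.65092735e+00  3.27037792e-04
  1.31924814e+00 -1.69307898e+00]
```

View pics/w5b.png

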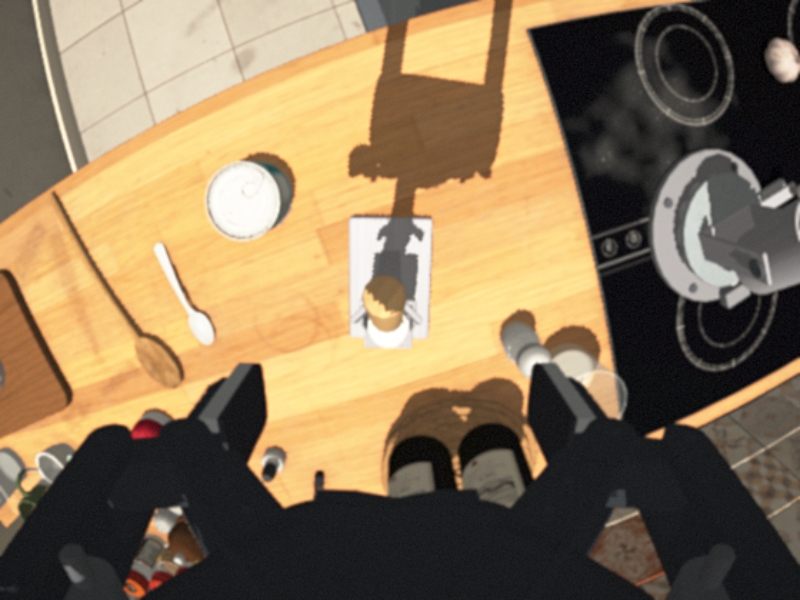

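View pics/s5.png

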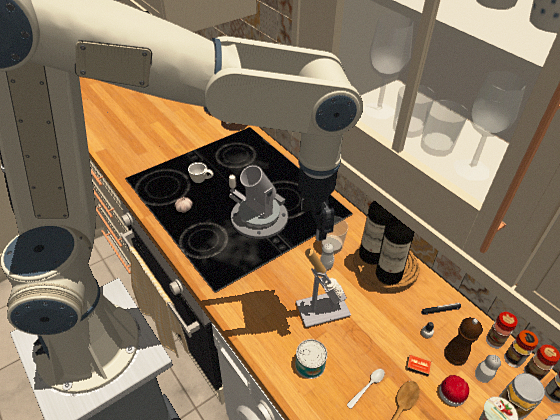

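```bash
python3 -c "
from h import *
g=np.load('pics/w5.npz');a=g['frame'][140:260,230:320,::-1];cv2.imwrite('pics/w5c.png',cv2.resize(a,None,fx=5,fy=5,interpolation=2))
k=.7
print('end',wz('w5',384.5*k,296*k,259),wd('w5',384.5*k,294*k))
P=[wz('w5',u*k,v*k,4) for u,v in [(350,217),(432,216),(429,338),(351,338)]]
for p in P: print(p.round(1))
e=P[1]-P[0];print('yaw via front edge',np.arctan2(-e[0],e[1]));
e=P[3]-P[0];print(np.arctan2(e[1],e[0])); e=P[2]-P[1];print(np.arctan2(e[1],e[0]))
"
```

```text
end [ 497.03643581 -247.81700678  259.        ] [ 496.22269376 -247.54332828  258.5177174 ]
[ 475.8 -284.4    4. ]
[ 502.  -205.5    4. ]
[ 626.5 -249.1    4. ]
[ 599.1 -329.2    4. ]
yaw via front edge -0.3202855132286812
-0.3486835793285537
-0.33663900460645835
```

View pics/w5c.png

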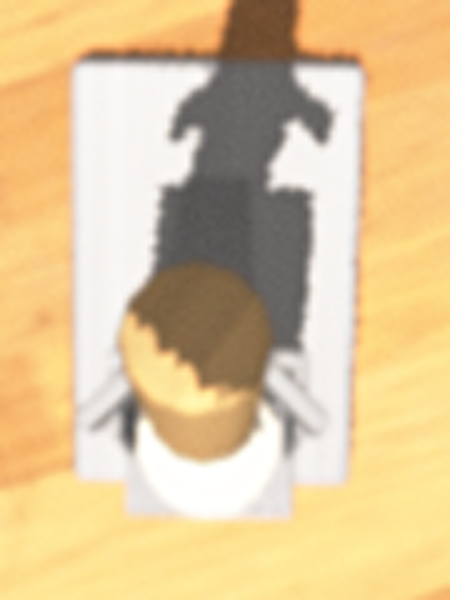

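servo_tool:
  rows:
    - [[0.15,-0.67,0],0,8.5]
    - [[0,0,-2.5],0,8.5]
    - [[0,0,-2.5],0,8.5]
    - [[0,0,-2.5],0,8.5]
    - [[0,0,-1.5],0,8.5]

```text
clock: 7.67
eef_pos: [506.2, -252.6, 227.8]
tcp_rot: [3.142, -0.001, 2.81]
contact_force: [-0.7, -0.3, -0.2]
opening: 0.998
```

servo_tool:
  rows:
    - [[0,0,0],0,5]
    - [[0,0,0],0,4]
  squeeze: 30

```text
clock: 7.83
eef_pos: [507.0, -252.8, 229.7]
tcp_rot: [3.142, -0.0, 2.81]
contact_force: [0.4, -0.7, 0.8]
opening: 0.743
```

```bash
python3 -c "
from h import *
s=r.sense();print(s['eef_pos'],s['tcp_rot'],s['opening'],s['contact_force'])
g=save('wrist','w6')
cv2.imwrite('pics/w6b.png',cv2.resize(g['frame'][:,:,::-1],(800,600)))"
```

```text
[ 506.97466519 -252.80355604  229.73097781] [ 3.14159013e+00 -4.04608097e-04  2.80987672e+00] 0.743485307796287 [ 0.43078531 -0.6779613   0.84148542]
```

View pics/w6b.png

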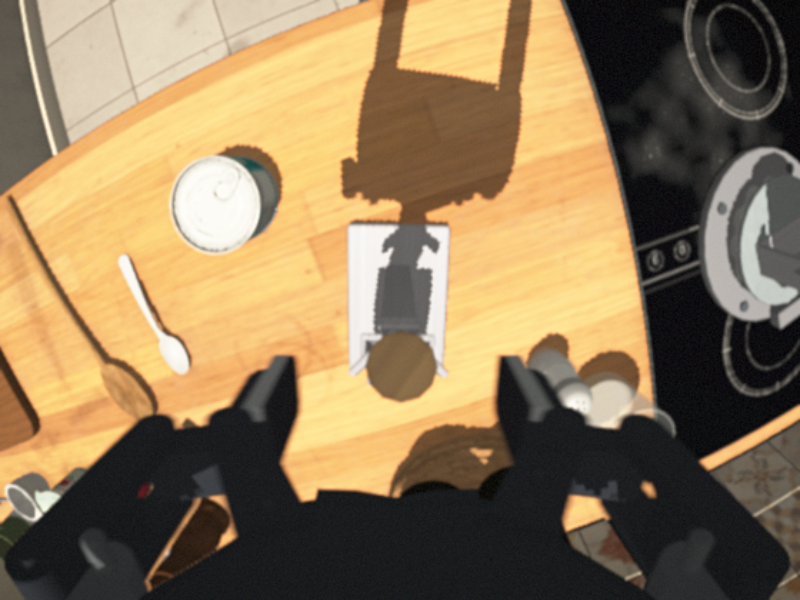

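servo_tool:
  rows:
    - [[0.04,0.12,0],0,3.5]
    - [[0,0,0],0,2]
    - [[0,0,0],0,1.2]
    - [[0,0,0],0,1.2]
    - [[0,0,0],0,1.2]
  squeeze: 30

```text
clock: 8.3
eef_pos: [508.2, -251.8, 230.8]
tcp_rot: [-3.141, 0.002, 2.811]
contact_force: [-2.0, -0.0, 6.3]
opening: 0.243
```

servo_tool:
  rows:
    - [[0,0,0],0,1.2]
    - [[0,0,0],0,1.2]
  squeeze: 70

```text
clock: 8.47
eef_pos: [508.2, -251.8, 231.0]
tcp_rot: [-3.141, 0.002, 2.811]
contact_force: [-3.5, 0.4, 8.4]
opening: 0.222
```

```bash
python3 -c "
from h import *
s=r.sense();print(s['eef_pos'],s['tcp_rot'],s['opening'],s['contact_force'],s['wrist_torque'])
g=save('wrist','w7');save('scene','s7')
cv2.imwrite('pics/w7b.png',cv2.resize(g['frame'][100:,100:460,::-1],(720,640))[:600])
a=cv2.imread('pics/s7.png')[170:340,250:400];cv2.imwrite('pics/s7c.png',cv2.resize(a,None,fx=3.5,fy=3.5))"
```

```text
[ 508.23447661 -251.80749993  230.95140927] [-3.14095947e+00  2.02242147e-03  2.81050684e+00] 0.2217274643042437 [-3.48504544  0.40998712  8.40493046] [-0.01323745  0.49046174 -0.03060818]
```

View pics/w7b.png

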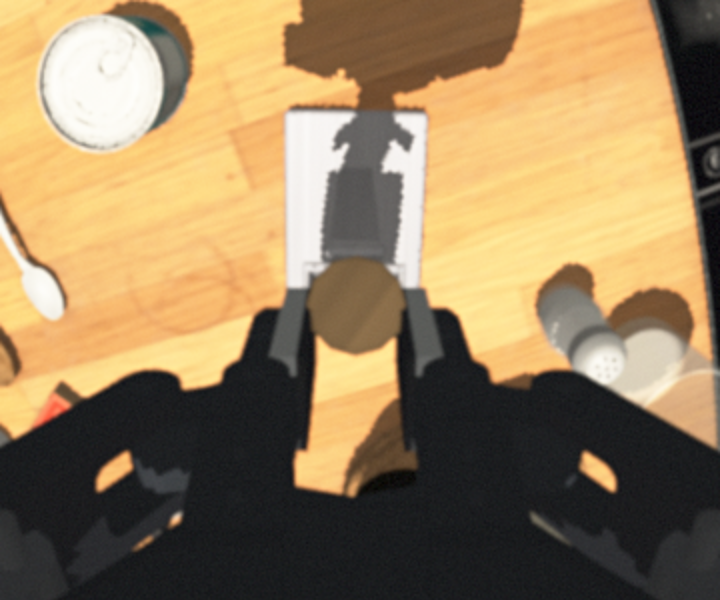

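View pics/s7c.png

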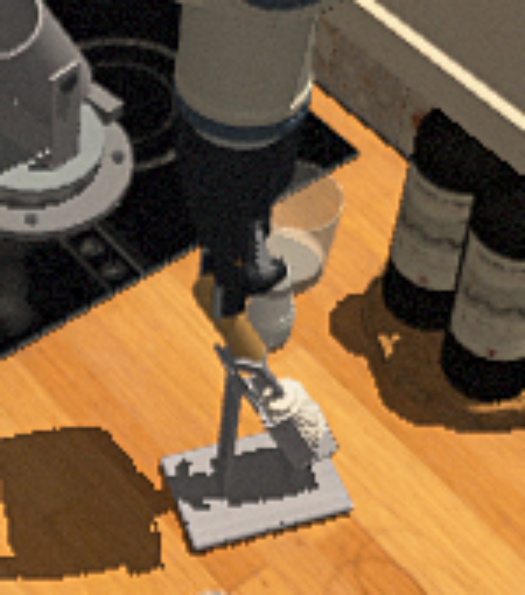

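servo_tool:
  rows:
    - [[0.1,0,0.8],0,1.2]
    - [[0.1,0,1.2],0,1.2]
    - [[0.1,0,1.5],0,1.2]
    - [[0.1,0,1.5],0,1.2]
    - [[0,0,1.5],0,1.2]

```text
clock: 8.98
eef_pos: [512.0, -251.3, 296.0]
tcp_rot: [3.141, 0.001, 2.81]
contact_force: [0.1, 0.5, -0.9]
opening: 0.222
```

servo_tool:
  rows:
    - [[0,0,1.5],0,1.2]
    - [[0,0,2],0,1.2]
    - [[0,0,2],0,1.2]
    - [[0,0,2],0,1.2]
    - [[0,0,2],0,1.2]

```text
clock: 9.4
eef_pos: [511.7, -251.2, 391.5]
tcp_rot: [3.142, 0.001, 2.81]
contact_force: [-0.6, 0.6, -0.6]
opening: 0.223
```

```bash
python3 -c "
from h import *
s=r.sense();print(s['eef_pos'],s['tcp_rot'],s['opening'],s['contact_force'],s['qpos'])
save('scene','s8')
a=cv2.imread('pics/s8.png')[170:340,250:400];cv2.imwrite('pics/s8c.png',cv2.resize(a,None,fx=3.5,fy=3.5))"
```

```text
[ 511.65853415 -251.19602814  391.45960658] [3.14155628e+00 7.20200802e-04 2.81046958e+00] 0.2228336022279846 [-0.58887498  0.56870252 -0.56668678] [-4.59088253e-01  1.49034751e-01  1.52729518e+00  1.28714684e-04
  1.46455305e+00 -1.69877513e+00]
```

View pics/s8c.png

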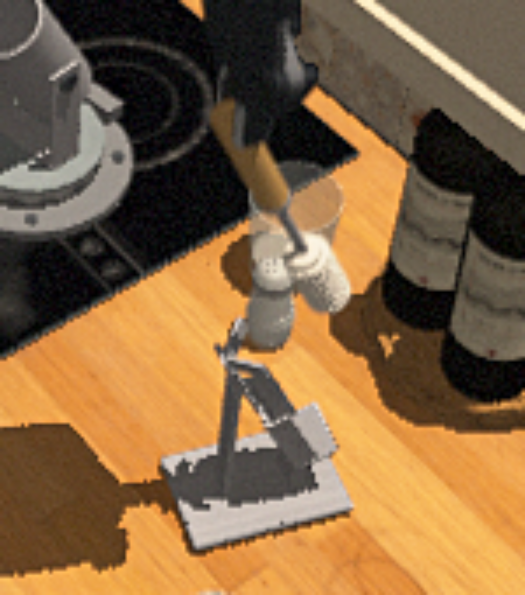

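```bash
python3 -c "
from h import *
a=cv2.imread('pics/s8.png')[150:250,210:310];cv2.imwrite('pics/s8m.png',cv2.resize(a,None,fx=6,fy=6,interpolation=2))
save('top','t8');a=cv2.imread('pics/t8.png')[160:270,200:320];cv2.imwrite('pics/t8m.png',cv2.resize(a,None,fx=5,fy=5,interpolation=2))
P=cloud('s8');I=np.load('pics/s8.npz')['frame'].astype(int)
c0=r.sense()['eef_pos']+[0,0,8]; d0=np.array([-.398,.139,.906])
V=P-c0; t=V@d0; rad=np.linalg.norm(V-t[...,None]*d0,axis=-1)
m=(t<-25)&(t>-200)&(rad<25)&(P[...,2]>190)
Q=P[m];t=t[m]
for lo in range(-200,-20,15):
    w=(t>=lo)&(t<lo+15)
    if w.sum(): print(lo,w.sum(),np.median((Q-c0-t[:,None]*d0)[w],0).round(1))
"
```

```text
-200 32 [-10.7 -13.2  -2.9]
-185 48 [-10.7 -11.6  -2.7]
-170 50 [ -8.9 -12.3  -2. ]
-155 91 [-9.5 -9.5 -2.5]
-140 66 [-6.8 -2.1 -2.5]
-125 16 [-5.7 -1.3 -2.2]
-110 13 [-5.7 -1.7 -2.3]
-95 8 [-5.6 -2.3 -2.3]
-80 33 [-8.4 -7.8 -2.2]
-65 44 [-7.8 -7.8 -1.8]
-50 41 [-7.9 -7.3 -2.1]
-35 32 [-6.8 -7.3 -1.6]
```

View pics/s8m.png

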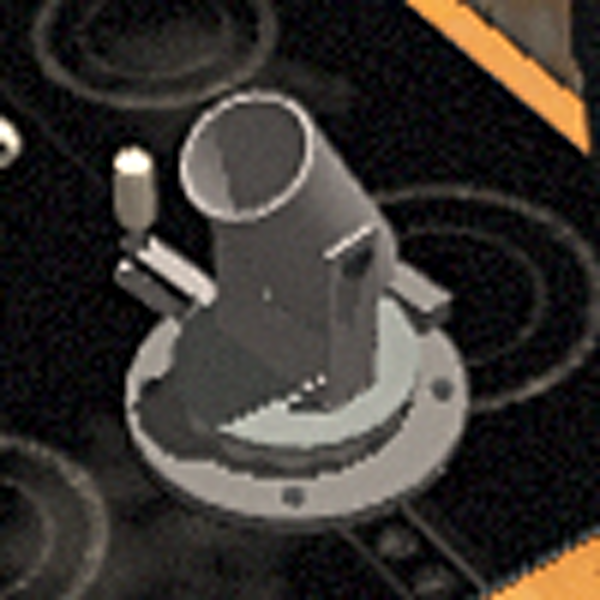

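View pics/t8m.png

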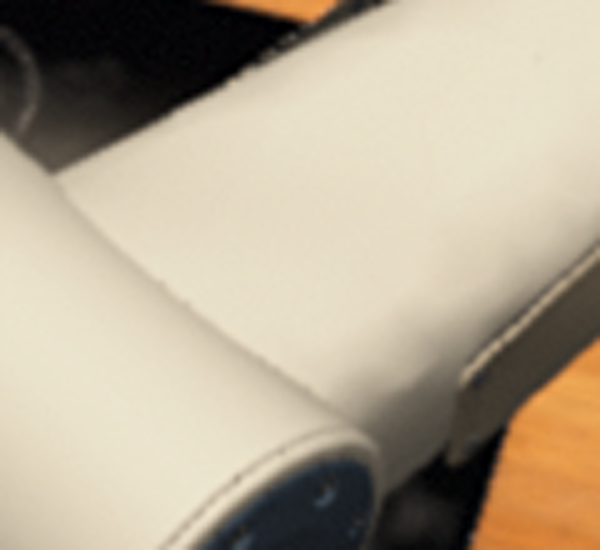

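```bash
python3 -c "
from h import *
def rz(fn,u,v,z):
    a=world(fn,u,v,500);b=world(fn,u,v,1500); return a+(b-a)*(z-a[2])/(b[2]-a[2])
print(rz('s8',251.2,176.2,197.4))
print(rz('t3',160+265/2.8,160+115/2.8,197.4))
# calibration of scene: knob top and knob in s8
print('knob',rz('s8',210+133/6,150+157/6,98), 'knob0',rz('scene0',170+140/2.4,140+186/2.4,98))
P=cloud('s8')
m=(np.linalg.norm(P-[579,112,197],axis=-1)<50)&(P[...,2]>160)
Q=P[m]; print(len(Q),Q.min(0),Q.max(0))
a=np.array([-0.464,-0.0687,0.883]); s=(Q-[579.3,112.5,197.4])@a; w=s>-4; Q=Q[w]; 
b=np.median(Q,0); print(w.sum(),b,(Q.max(0)+Q.min(0))/2)
"
```

```text
[581.03215697 107.5994646  197.4       ]
[575.68679989 109.35691727 197.4       ]
knob [594.8022245  239.21402259  98.        ] knob0 [484.97197023  90.52594917  98.        ]
368 [550.06598882  72.96191176 160.38882003] [623.52087126 146.8431297  214.75259868]
96 [578.71388996 106.76020148 195.84284468] [580.71323241 108.60163245 196.68769214]
```

servo_tool:
  rows:
    - [[-0.3,3.0,0.6],0.04,1.2]
    - [[-0.3,3.5,0.6],0.05,1.2]
    - [[-0.3,3.5,0.6],0.05,1.2]
    - [[-0.3,3.5,0.6],0.05,1.2]
    - [[-0.3,3.5,0.5],0.05,1.2]

```text
clock: 9.92
eef_pos: [496.0, -79.9, 418.3]
tcp_rot: [3.141, -0.0, 3.052]
contact_force: [1.0, -0.1, -0.2]
opening: 0.226
```

servo_tool:
  rows:
    - [[-0.3,3.5,0],0.05,1.2]
    - [[-0.3,3.5,0],0.05,1.2]
    - [[-0.3,3.5,0],0.05,1.2]
    - [[-0.3,3.5,0],0.05,1.2]
    - [[-0.3,2.5,0],0.039,1.2]

```text
clock: 10.33
eef_pos: [480.8, 86.2, 417.9]
tcp_rot: [3.141, -0.001, -2.99]
contact_force: [0.9, -0.6, 0.1]
opening: 0.227
```

servo_tool:
  rows:
    - [[0,0.5,0],0,1.2]
    - [[0,0,0],0,1.2]
    - [[0,0,0],0,1.2]

```text
clock: 10.58
eef_pos: [481.5, 88.4, 418.0]
tcp_rot: [-3.141, -0.001, -2.993]
contact_force: [0.4, -0.2, -1.1]
opening: 0.224
```

```bash
python3 -c "
from h import *
s=r.sense();print(s['eef_pos'],s['tcp_rot'],s['opening'],s['contact_force'],s['qpos'])
g=save('wrist','w9');save('scene','s9')
cv2.imwrite('pics/w9b.png',cv2.resize(g['frame'][:,:,::-1],(800,600)))
a=cv2.imread('pics/s9.png')[80:260,170:350];cv2.imwrite('pics/s9c.png',cv2.resize(a,None,fx=3.3,fy=3.3))"
```

```text
[481.54500461  88.37702157 417.98891379] [-3.14101019e+00 -6.43562452e-04 -2.99349612e+00] 0.22406424528441546 [ 0.37216242 -0.19659859 -1.13682534] [ 1.78851120e-01  4.87013937e-04  1.63434467e+00 -5.63529877e-04
  1.50742214e+00 -1.54000605e+00]
```

View pics/w9b.png

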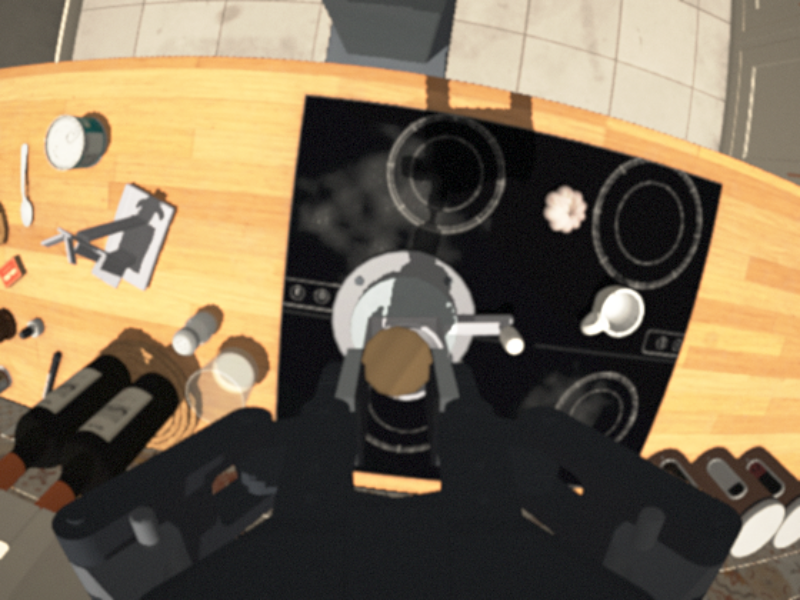

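View pics/s9c.png

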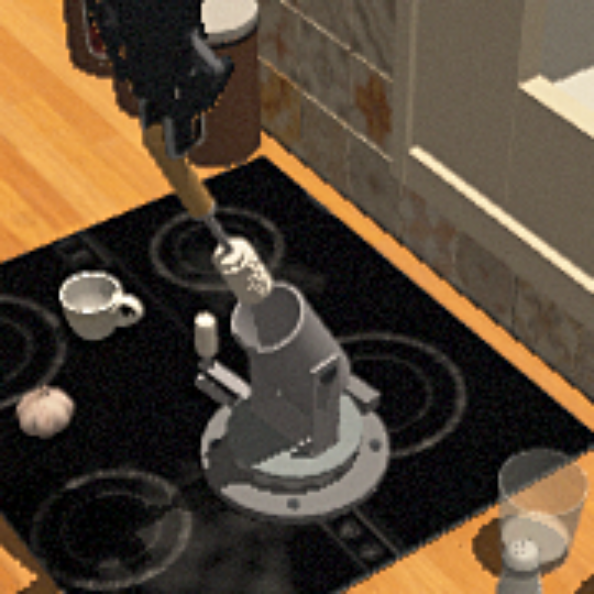

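```bash
python3 -c "
from h import *
g=np.load('pics/w9.npz');a=g['frame'][165:295,215:345,::-1];cv2.imwrite('pics/w9c.png',cv2.resize(a,None,fx=4.6,fy=4.6,interpolation=2))
H=g['hand_eye'];f=210/np.tan(np.radians(float(g['vertical_fov']))/2)
R=Ro.from_euler('xyz',g['rot']).as_matrix()
def proj(p):
    c=np.linalg.inv(H)@np.r_[R.T@(p-g['pos']),1]; c=c[:3]; t=np.arctan2(np.hypot(c[0],c[1]),c[2]); n=c[:2]/np.hypot(c[0],c[1]); return float(g['cx'])+f*t*n[0],float(g['cy'])+f*t*n[1]
a=np.array([-0.464,-0.0687,0.883]); M=np.array([579.3,112.5,197.4]); 
e1=np.cross(a,[0,0,1]);e1/=np.linalg.norm(e1);e2=np.cross(a,e1)
for th in range(0,360,45):
    p=M+35*(np.cos(np.radians(th))*e1+np.sin(np.radians(th))*e2); u,v=proj(p); print(th,round((u-215)*4.6),round((v-165)*4.6))
"
```

```text
0 451 399
45 413 310
90 323 274
135 234 310
180 196 399
225 233 490
270 324 527
315 414 489
```

View pics/w9c.png

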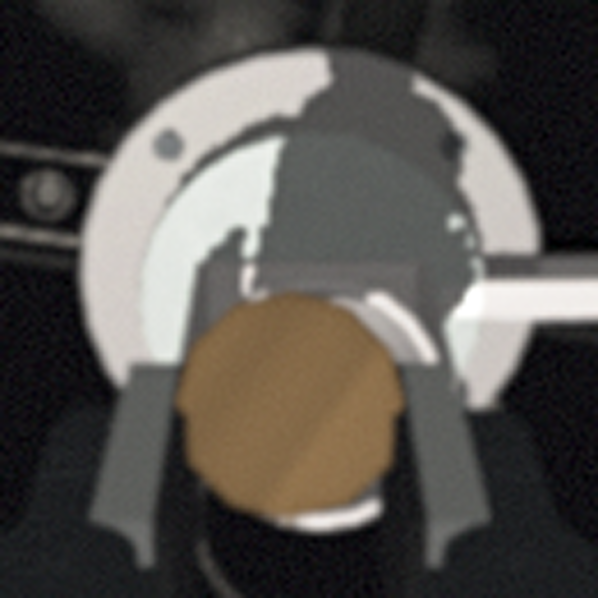

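servo_tool:
  rows:
    - [[-0.74,0.85,0],0.004,1.2]
    - [[0.47,0.07,-0.88],0,1.2]
    - [[0.46,0.07,-0.88],0,1.2]
    - [[0.46,0.07,-0.88],0,1.2]
    - [[0.46,0.07,-0.88],0,1.2]

```text
clock: 11.1
eef_pos: [493.2, 99.7, 381.8]
tcp_rot: [-3.141, -0.001, -2.99]
contact_force: [0.4, -0.2, -0.8]
opening: 0.224
```

servo_tool:
  rows:
    - [[0,0,0],0,1.2]
    - [[0,0,0],0,1.2]

```text
clock: 11.27
eef_pos: [492.7, 99.8, 382.0]
tcp_rot: [-3.141, -0.002, -2.99]
contact_force: [-0.0, -0.6, -0.1]
opening: 0.217
```

```bash
python3 -c "
from h import *
s=r.sense();print(s['eef_pos'],s['tcp_rot'],s['opening'],s['contact_force'])
g=save('wrist','w10');save('scene','s10')
a=g['frame'][165:295,215:345,::-1];cv2.imwrite('pics/w10c.png',cv2.resize(a,None,fx=4,fy=4,interpolation=2))
a=cv2.imread('pics/s10.png')[100:240,200:320];cv2.imwrite('pics/s10c.png',cv2.resize(a,None,fx=4.5,fy=4.5,interpolation=2)[:600])"
```

```text
[492.69428569  99.76580315 382.04351702] [-3.14148303e+00 -2.18597822e-03 -2.99006031e+00] 0.21737332215721686 [-0.01548035 -0.63410637 -0.07565384]
```

View pics/s10c.png

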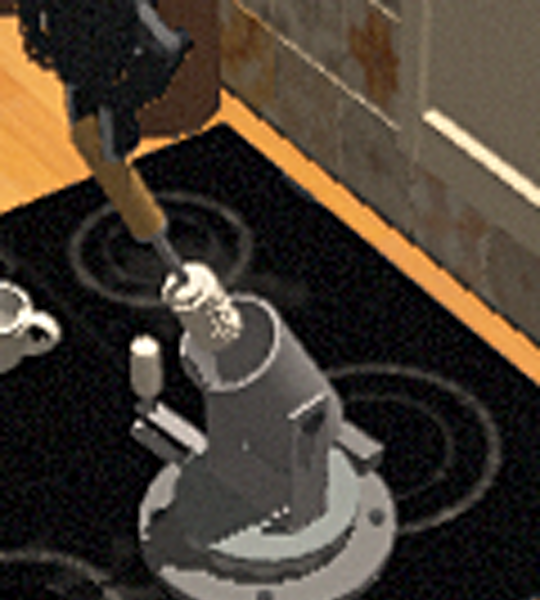

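View pics/w10c.png

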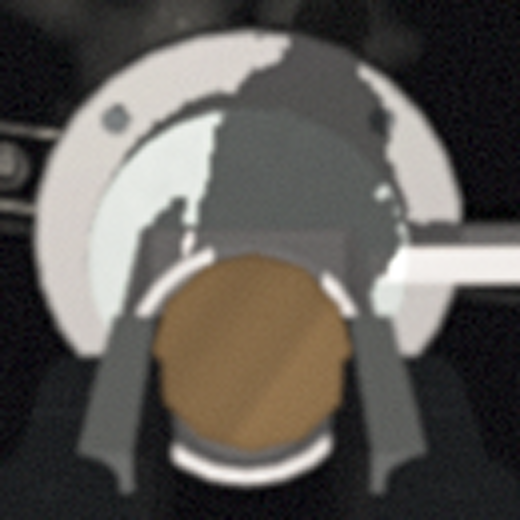

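servo_tool:
  rows:
    - [[0.6,0.09,-1.15],0,1.2]
    - [[0.6,0.09,-1.15],0,1.2]
    - [[0.6,0.09,-1.15],0,1.2]
    - [[0.6,0.09,-1.15],0,1.2]
    - [[0.6,0.09,-1.15],0,1.2]

```text
clock: 11.78
eef_pos: [523.2, 104.5, 323.8]
tcp_rot: [-3.142, -0.001, -2.99]
contact_force: [-0.2, 0.3, -0.4]
opening: 0.22
```

servo_tool:
  rows:
    - [[0.6,0.09,-1.15],0,1.2]
    - [[0.6,0.09,-1.15],0,1.2]
    - [[0.5,0.07,-0.9],0,1.2]
    - [[0.3,0.04,-0.5],0,1.2]
    - [[0,0,0],0,1.2]

```text
clock: 12.2
eef_pos: [542.8, 107.3, 287.1]
tcp_rot: [-3.142, -0.002, -2.99]
contact_force: [0.1, 0.0, -1.4]
opening: 0.226
```

servo_tool:
  rows:
    - [[0.19,0.03,-0.35],0,1.2]
    - [[0.19,0.03,-0.35],0,1.2]
    - [[0.19,0.03,-0.35],0,1.2]
    - [[0.14,0.02,-0.26],0,1.2]
    - [[0.09,0.01,-0.18],0,1.2]

```text
clock: 12.62
eef_pos: [550.9, 108.6, 273.6]
tcp_rot: [3.142, 0.0, -2.99]
contact_force: [0.7, -0.3, -1.5]
opening: 0.225
```

servo_tool:
  rows:
    - [[0.09,0.01,-0.18],0,1.2]
    - [[0.09,0.01,-0.18],0,1.2]
    - [[0.09,0.01,-0.18],0,1.2]

```text
clock: 12.87
eef_pos: [553.6, 108.9, 268.3]
tcp_rot: [-3.142, 0.0, -2.99]
contact_force: [0.2, -0.1, 0.3]
opening: 0.221
```

servo_tool:
  rows:
    - [[0.05,0.01,-0.11],0,1.2]
    - [[0.05,0.01,-0.11],0,1.2]
    - [[0.05,0.01,-0.11],0,1.2]

```text
clock: 13.12
eef_pos: [555.1, 109.1, 265.0]
tcp_rot: [-3.142, 0.0, -2.99]
contact_force: [-0.6, -0.3, -1.0]
opening: 0.224
```

servo_tool:
  rows:
    - [[0.05,0.01,-0.11],0,1.2]
    - [[0.05,0.01,-0.11],0,1.2]

```text
clock: 13.28
eef_pos: [555.4, 109.3, 264.2]
tcp_rot: [3.142, -0.001, -2.99]
contact_force: [-11.2, -1.8, 21.4]
opening: 0.225
```

servo_tool:
  rows:
    - [[-0.2,-0.03,0.4],0,1.2]
    - [[-0.7,-0.1,1.32],0,1.2]
    - [[-0.7,-0.1,1.32],0,1.2]
    - [[-0.7,-0.1,1.32],0,1.2]
    - [[-0.7,-0.1,1.32],0,1.2]

```text
clock: 13.7
eef_pos: [525.4, 105.0, 321.6]
tcp_rot: [3.142, 0.001, -2.99]
contact_force: [-0.1, 1.0, -1.1]
opening: 0.225
```

servo_tool:
  rows:
    - [[-0.7,-0.1,1.32],0,1.2]
    - [[-0.6,-0.1,1.1],0,1.2]
    - [[0,0,0],0,1.2]

```text
clock: 13.95
eef_pos: [513.0, 103.1, 347.4]
tcp_rot: [3.141, 0.005, -2.99]
contact_force: [-0.1, -0.4, -0.8]
opening: 0.226
```

```bash
python3 -c "
from h import *
s=r.sense();print(s['eef_pos'],s['contact_force'])
save('scene','s11')
a=cv2.imread('pics/s11.png')[100:240,200:320];cv2.imwrite('pics/s11c.png',cv2.resize(a,None,fx=4.5,fy=4.5,interpolation=2)[:600])"
```

```text
[512.97621096 103.09658452 347.40497965] [-0.06171539 -0.4020865  -0.79008174]
```

View pics/s11c.png

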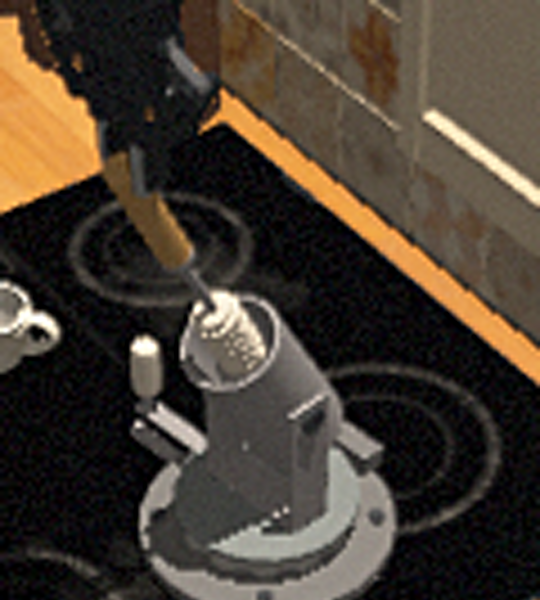

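servo_tool:
  rows:
    - [[0.6,0.09,-1.15],0,1.2]
    - [[0.68,0.1,-1.3],0,1.2]
    - [[0.68,0.1,-1.3],0,1.2]
    - [[0.68,0.1,-1.3],0,1.2]
    - [[0.53,0.08,-1.0],0,1.2]

```text
clock: 14.42
eef_pos: [544.8, 107.7, 280.5]
tcp_rot: [-3.141, -0.003, -2.99]
contact_force: [0.7, -0.6, -1.5]
opening: 0.225
```

servo_tool:
  rows:
    - [[0.3,0.04,-0.5],0,1.2]
    - [[0.2,0.03,-0.4],0,1.2]
    - [[0.16,0.02,-0.3],0,1.2]
    - [[0.14,0.02,-0.25],0,1.2]
    - [[0.1,0.02,-0.2],0,1.2]

```text
clock: 14.83
eef_pos: [554.0, 109.1, 267.0]
tcp_rot: [3.142, 0.001, -2.99]
contact_force: [-0.2, 0.5, -1.6]
opening: 0.225
```

servo_tool:
  rows:
    - [[0.06,0.01,-0.12],0,1.2]
    - [[0.05,0.01,-0.1],0,1.2]
    - [[0.04,0.01,-0.08],0,1.2]

```text
clock: 15.08
eef_pos: [555.1, 109.4, 264.3]
tcp_rot: [3.142, 0.0, -2.99]
contact_force: [-4.8, -0.6, 8.5]
opening: 0.222
```

servo_tool:
  rows:
    - [[0.03,0.01,-0.07],0,1.2]
    - [[0,0,0],0,1.2]

```text
clock: 15.25
eef_pos: [555.2, 109.4, 264.3]
tcp_rot: [3.142, 0.0, -2.99]
contact_force: [-4.4, -0.8, 8.9]
opening: 0.222
```

servo_tool:
  rows:
    - [[-0.3,-0.04,0.6],0,1.2]
    - [[-0.7,-0.1,1.32],0,1.2]
    - [[-0.7,-0.1,1.32],0,1.2]
    - [[-0.7,-0.1,1.32],0,1.2]
    - [[-0.7,-0.1,1.32],0,1.2]

```text
clock: 15.67
eef_pos: [523.9, 105.0, 324.0]
tcp_rot: [3.142, 0.001, -2.99]
contact_force: [0.1, 0.3, -0.9]
opening: 0.221
```

servo_tool:
  rows:
    - [[-0.7,-0.1,1.32],0,1.2]
    - [[-0.58,-0.09,1.1],0,1.2]
    - [[0,0,0],0,1.2]

```text
clock: 15.92
eef_pos: [511.7, 103.2, 349.7]
tcp_rot: [3.141, 0.005, -2.99]
contact_force: [0.5, -0.2, -1.7]
opening: 0.223
```

servo_tool:
  rows:
    - [[0.6,0.09,-1.15],0,1.2]
    - [[0.68,0.1,-1.3],0,1.2]
    - [[0.68,0.1,-1.3],0,1.2]
    - [[0.68,0.1,-1.3],0,1.2]
    - [[0.53,0.08,-1.0],0,1.2]

```text
clock: 16.33
eef_pos: [543.5, 107.8, 282.8]
tcp_rot: [-3.141, -0.003, -2.99]
contact_force: [0.4, 0.2, -1.2]
opening: 0.22
```

servo_tool:
  rows:
    - [[0.3,0.04,-0.5],0,1.2]
    - [[0.2,0.03,-0.4],0,1.2]
    - [[0.16,0.02,-0.3],0,1.2]
    - [[0.14,0.02,-0.25],0,1.2]
    - [[0.08,0.01,-0.15],0,1.2]

```text
clock: 16.75
eef_pos: [552.4, 109.1, 269.7]
tcp_rot: [-3.142, 0.0, -2.99]
contact_force: [0.8, -0.4, -1.2]
opening: 0.224
```

servo_tool:
  rows:
    - [[0.08,0.01,-0.15],0,1.2]
    - [[0.08,0.01,-0.15],0,1.2]
    - [[0.06,0.01,-0.12],0,1.2]
    - [[0.05,0.01,-0.1],0,1.2]

```text
clock: 17.08
eef_pos: [555.0, 109.5, 264.6]
tcp_rot: [3.142, 0.0, -2.99]
contact_force: [-0.3, -0.9, -0.9]
opening: 0.226
```

servo_tool:
  rows:
    - [[0.04,0.01,-0.08],0,1.2]
    - [[0.03,0,-0.06],0,1.2]

```text
clock: 17.25
eef_pos: [555.2, 109.5, 264.1]
tcp_rot: [3.142, -0.001, -2.99]
contact_force: [-7.9, -1.1, 14.7]
opening: 0.227
```

servo_tool:
  rows:
    - [[-0.47,-0.07,0.88],0,1.2]
    - [[-0.7,-0.1,1.32],0,1.2]
    - [[-0.93,-0.14,1.77],0,1.2]
    - [[-0.93,-0.14,1.77],0,1.2]
    - [[-0.93,-0.14,1.77],0,1.2]

```text
clock: 17.67
eef_pos: [515.2, 103.5, 339.9]
tcp_rot: [-3.142, 0.001, -2.99]
contact_force: [-0.0, -0.1, -0.6]
opening: 0.222
```

servo_tool:
  rows:
    - [[-0.93,-0.14,1.77],0,1.2]
    - [[-0.93,-0.14,1.77],0,1.2]
    - [[-0.93,-0.14,1.77],0,1.2]
    - [[-0.93,-0.14,1.77],0,1.2]
    - [[0,0,1.2],0,1.2]

```text
clock: 18.08
eef_pos: [477.5, 97.9, 424.0]
tcp_rot: [3.141, 0.003, -2.99]
contact_force: [1.0, 0.9, -0.1]
opening: 0.222
```

servo_tool:
  rows:
    - [[0,-1.0,0.5],0,1.2]
    - [[0,0,0],0,1.2]
    - [[0,0,0],0,1.2]

```text
clock: 18.33
eef_pos: [479.0, 87.5, 425.6]
tcp_rot: [-3.141, -0.0, -2.991]
contact_force: [-1.0, 0.4, -1.1]
opening: 0.224
```

```bash
python3 -c "
from h import *
s=r.sense();print(s['eef_pos'],s['tcp_rot'],s['contact_force'])
save('scene','s12')
a=cv2.imread('pics/s12.png')[80:260,170:350];cv2.imwrite('pics/s12c.png',cv2.resize(a,None,fx=3.3,fy=3.3))
P=cloud('s12')
c0=s['eef_pos']+[0,0,8]; d0=np.array([-.418,-.0618,.906])
V=P-c0; t=V@d0; rad=np.linalg.norm(V-t[...,None]*d0,axis=-1)
m=(t<-25)&(t>-200)&(rad<25)&(P[...,2]>225)
Q=P[m];t=t[m]
for lo in range(-200,-20,15):
    w=(t>=lo)&(t<lo+15)
    if w.sum(): print(lo,w.sum(),np.median((Q-c0-t[:,None]*d0)[w],0).round(1))
"
```

```text
[479.01136857  87.4749072  425.57539539] [-3.14149672e+00 -7.27170488e-05 -2.99067600e+00] [-1.03261714  0.39556707 -1.14898919]
-200 25 [ -6.  -14.7  -4.1]
-185 41 [ -5.4 -14.2  -3.8]
-170 39 [ -3.7 -15.   -2.9]
-155 60 [ -4.2 -11.8  -3. ]
-140 62 [-4.2 -6.2 -2.4]
-125 9 [-3.1 -5.4 -2. ]
-110 13 [-2.5 -4.2 -1.6]
-95 9 [-3.1 -5.  -1.9]
-80 25 [ -3.9 -10.4  -2.7]
-65 33 [ -2.5 -10.7  -2. ]
-50 36 [-3.4 -9.3 -2.3]
-35 24 [ -2.3 -10.2  -1.9]
```

View pics/s12c.png

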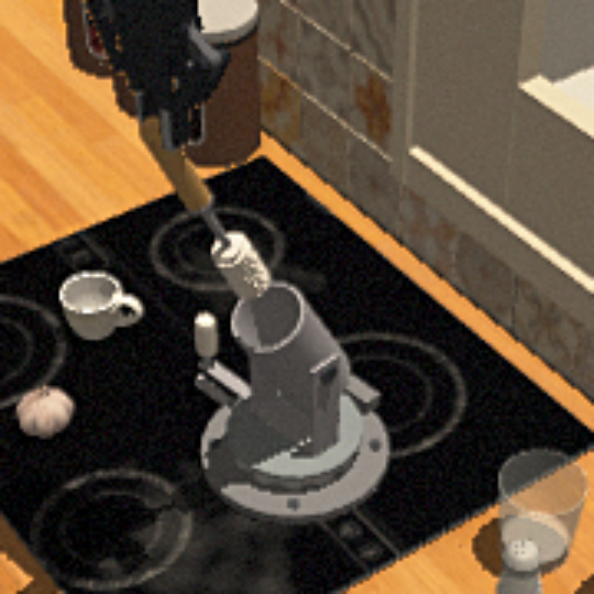

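servo_tool:
  rows:
    - [[0.2,-3.0,0],-0.04,1.2]
    - [[0.3,-3.5,0],-0.05,1.2]
    - [[0.3,-3.5,0],-0.05,1.2]
    - [[0.3,-3.5,0],-0.05,1.2]
    - [[0.3,-3.5,0],-0.05,1.2]

```text
clock: 18.8
eef_pos: [492.6, -83.5, 424.6]
tcp_rot: [3.141, -0.002, 3.051]
contact_force: [1.2, 0.4, -0.2]
opening: 0.223
```

servo_tool:
  rows:
    - [[0.3,-3.5,0],-0.05,1.2]
    - [[0.3,-3.5,0],-0.05,1.2]
    - [[0.3,-3.5,0],-0.05,1.2]
    - [[0.3,-3.5,0],-0.05,1.2]
    - [[0.3,-2.5,0],-0.042,1.2]

```text
clock: 19.22
eef_pos: [507.5, -249.8, 424.2]
tcp_rot: [-3.141, -0.002, 2.808]
contact_force: [-0.1, 0.4, -0.9]
opening: 0.22
```

servo_tool:
  rows:
    - [[0,0,0],0,1.2]
    - [[0,0,0],0,1.2]

```text
clock: 19.38
eef_pos: [507.6, -248.0, 424.0]
tcp_rot: [3.141, -0.003, 2.809]
contact_force: [0.3, 0.1, -0.8]
opening: 0.228
```

servo_tool:
  rows:
    - [[0.4,-0.35,0],0,1.2]
    - [[0,0,-2],0,1.2]
    - [[0,0,-2.5],0,1.2]
    - [[0,0,-2.5],0,1.2]
    - [[0,0,-2],0,1.2]

```text
clock: 19.8
eef_pos: [511.7, -248.9, 334.0]
tcp_rot: [3.141, -0.001, 2.814]
contact_force: [0.1, -0.4, -1.2]
opening: 0.221
```

servo_tool:
  rows:
    - [[0,0,-1.7],0,1.2]
    - [[0,0,0],0,1.2]
    - [[0,0,0],0,1.2]

```text
clock: 20.05
eef_pos: [511.8, -249.3, 318.5]
tcp_rot: [3.141, -0.002, 2.813]
contact_force: [0.6, 0.5, -0.3]
opening: 0.222
```

```bash
python3 -c "
from h import *
s=r.sense();print(s['eef_pos'],s['tcp_rot'],s['contact_force'])
g=save('wrist','w13');save('scene','s13')
a=cv2.imread('pics/s13.png')[190:340,260:390];cv2.imwrite('pics/s13c.png',cv2.resize(a,None,fx=4,fy=4,interpolation=2))
a=g['frame'][130:300,200:360,::-1];cv2.imwrite('pics/w13c.png',cv2.resize(a,None,fx=3.5,fy=3.5,interpolation=2))"
```

```text
[ 511.75959186 -249.33495621  318.49468469] [ 3.14114097e+00 -1.72616516e-03  2.81297979e+00] [ 0.63179577  0.54749821 -0.288428  ]
```

View pics/s13c.png

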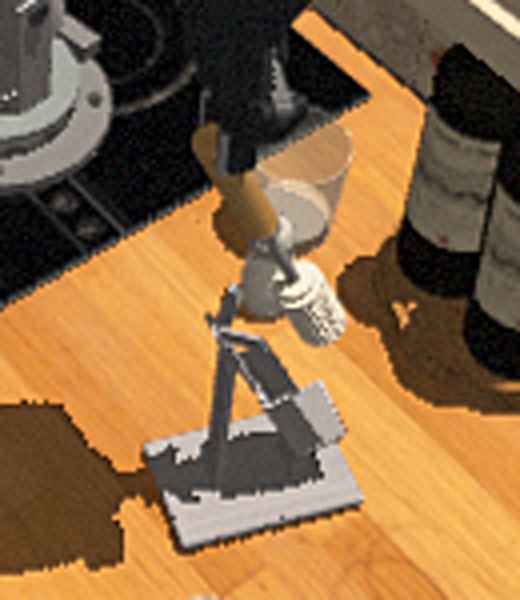

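View pics/w13c.png

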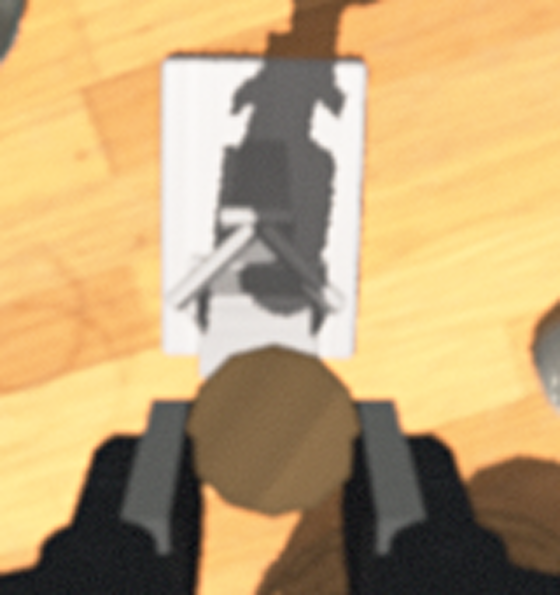

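servo_tool:
  rows:
    - [[0,-0.22,0],-0.003,1.2]
    - [[0,0,-1.3],0,1.2]
    - [[0,0,-1.3],0,1.2]
    - [[0,0,-1.2],0,1.2]
    - [[0,0,-1.0],0,1.2]

```text
clock: 20.57
eef_pos: [512.0, -252.8, 270.7]
tcp_rot: [-3.141, 0.001, 2.808]
contact_force: [0.2, 0.3, -0.6]
opening: 0.226
```

servo_tool:
  rows:
    - [[0,0,0],0,1.2]

```text
clock: 20.65
eef_pos: [511.0, -252.3, 269.1]
tcp_rot: [3.141, -0.003, 2.808]
contact_force: [-1.1, 0.4, -0.9]
opening: 0.221
```

servo_tool:
  rows:
    - [[0,0.03,-0.7],0,1.2]
    - [[-0.05,0.02,-0.7],0,1.2]
    - [[-0.05,0,-0.6],0,1.2]
    - [[0,0,0],0,1.2]

```text
clock: 20.98
eef_pos: [510.1, -251.9, 249.6]
tcp_rot: [3.141, -0.002, 2.808]
contact_force: [-1.7, 0.5, -1.8]
opening: 0.221
```

servo_tool:
  rows:
    - [[-0.05,0,-0.5],0,1.2]
    - [[-0.05,0,-0.4],0,1.2]
    - [[-0.05,0,-0.3],0,1.2]
    - [[0,0,0],0,1.2]

```text
clock: 21.32
eef_pos: [508.9, -252.0, 238.3]
tcp_rot: [3.141, -0.001, 2.808]
contact_force: [-0.7, -0.1, -1.0]
opening: 0.223
```

servo_tool:
  rows:
    - [[-0.03,0,-0.3],0,1.2]
    - [[-0.02,0,-0.2],0,1.2]
    - [[0,0,0],0,1.2]

```text
clock: 21.57
eef_pos: [508.6, -252.1, 233.6]
tcp_rot: [3.142, -0.0, 2.808]
contact_force: [-0.7, 0.5, -0.7]
opening: 0.226
```

servo_tool:
  rows:
    - [[0,0,-0.15],0,1.2]
    - [[0,0,-0.1],0,1.2]
    - [[0,0,0],0,1.2]

```text
clock: 21.82
eef_pos: [508.8, -252.2, 231.4]
tcp_rot: [-3.142, -0.0, 2.808]
contact_force: [0.2, -0.5, -0.5]
opening: 0.224
```

```bash
python3 -c "
from h import *
s=r.sense();print(s['eef_pos'],s['tcp_rot'],s['contact_force'],s['wrist_torque'])
g=save('wrist','w14');save('scene','s14')
a=cv2.imread('pics/s14.png')[190:340,260:390];cv2.imwrite('pics/s14c.png',cv2.resize(a,None,fx=4,fy=4,interpolation=2))
a=g['frame'][130:300,200:360,::-1];cv2.imwrite('pics/w14c.png',cv2.resize(a,None,fx=3.5,fy=3.5,interpolation=2))"
```

```text
[ 508.7890694  -252.16431178  231.41066339] [-3.14153321e+00 -4.63542397e-05  2.80842047e+00] [ 0.24883797 -0.54344199 -0.46625627] [ 0.00800296 -0.06911123 -0.0156912 ]
```

View pics/s14c.png

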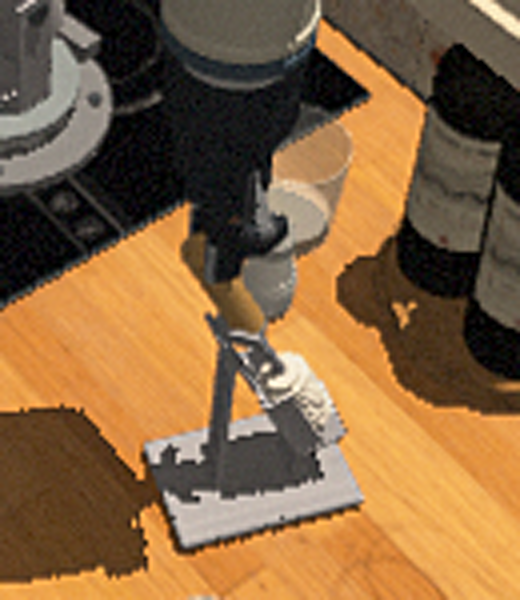

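View pics/w14c.png

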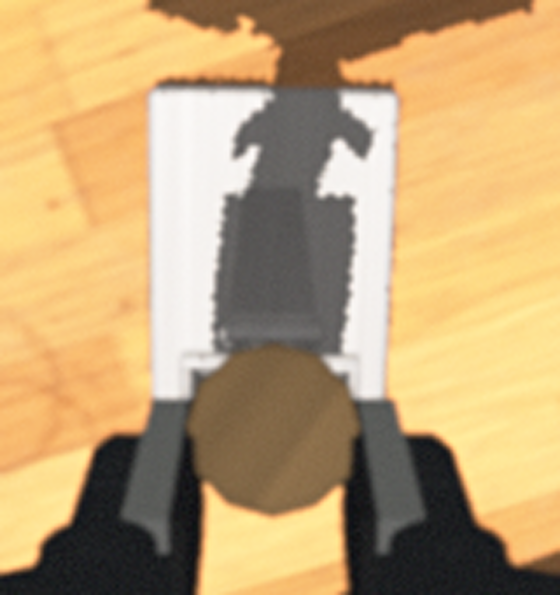

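servo_tool:
  rows:
    - [[-0.03,0.01,-0.05],0,1.2]
    - [[-0.02,0,-0.05],0,1.2]
    - [[0,0,0],0,1.2]

```text
clock: 22.17
eef_pos: [508.4, -252.1, 231.1]
tcp_rot: [-3.142, 0.001, 2.808]
contact_force: [-2.5, 0.5, 5.3]
opening: 0.224
```

servo_tool:
  rows:
    - [[-0.03,0.01,-0.05],0,1.2]
    - [[0,0,-0.05],0,1.2]
    - [[0,0,0],0,1.2]

```text
clock: 22.42
eef_pos: [508.4, -252.1, 231.0]
tcp_rot: [-3.141, 0.001, 2.808]
contact_force: [-3.9, 1.6, 12.2]
opening: 0.223
```

servo_tool:
  rows:
    - [[0,0,0],0,1.8]
    - [[0,0,0],0,2.4]
    - [[0,0,0],0,3]
    - [[0,0,0],0,4.5]
    - [[0,0,0],0,6]
  squeeze: 20

```text
clock: 22.83
eef_pos: [507.9, -251.9, 229.2]
tcp_rot: [3.142, -0.0, 2.808]
contact_force: [-0.1, 0.4, 0.8]
opening: 0.624
```

servo_tool:
  rows:
    - [[0,0,0],0,7]
    - [[0,0,0],0,7]
    - [[0,0,0],0,7]

```text
clock: 23.08
eef_pos: [508.0, -251.9, 229.3]
tcp_rot: [3.142, -0.0, 2.808]
contact_force: [-0.7, -0.6, -0.3]
opening: 0.824
```

```bash
python3 -c "
from h import *
s=r.sense();print(s['eef_pos'],s['opening'],s['contact_force'])
g=save('wrist','w15')
cv2.imwrite('pics/w15b.png',cv2.resize(g['frame'][:,:,::-1],(800,600)))"
```

```text
[ 507.99698202 -251.94957668  229.32245645] 0.8237373781661224 [-0.67601679 -0.59990426 -0.33076134]
```

View pics/w15b.png

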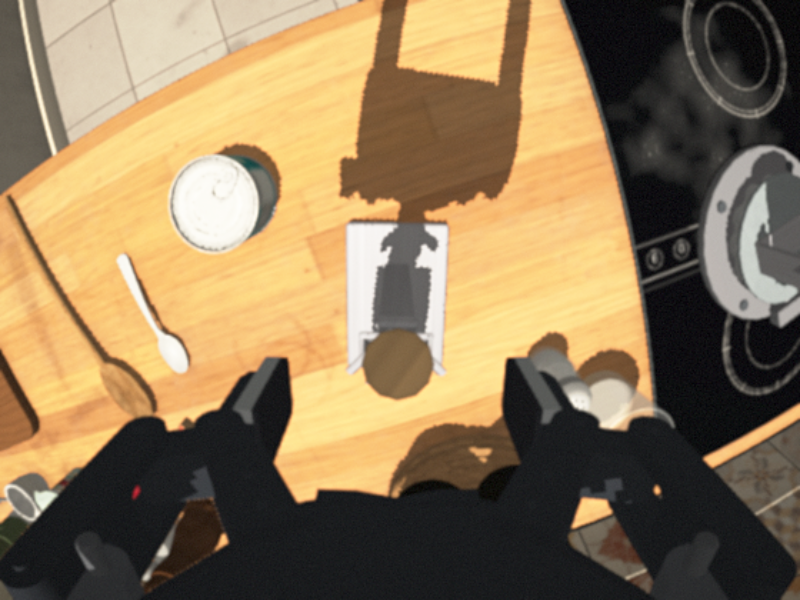

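Released; the handle stands at (398,365) in the fork, centred between the open pads. I'll rise straight up, retreat and check.

servo_tool:
  rows:
    - [[0,0,1.5],0,7]
    - [[0,0,2.5],0,7]
    - [[0,0,3],0,7]
    - [[0,0,3],0,7]
    - [[-2,1,1],0,8]

```text
clock: 23.55
eef_pos: [491.5, -243.7, 343.7]
tcp_rot: [-3.141, 0.007, 2.808]
contact_force: [-1.3, 0.0, -0.5]
opening: 0.932
```

servo_tool:
  rows:
    - [[-3,1.5,0],0,8]
    - [[-3,1.5,0],0,8]
    - [[-2,1,0],0,8]
    - [[0,0,0],0,8]
    - [[0,0,0],0,8]

```text
clock: 23.97
eef_pos: [407.6, -201.8, 340.0]
tcp_rot: [-3.141, 0.002, 2.808]
contact_force: [0.7, -0.4, -0.2]
opening: 0.942
```

```bash
python3 -c "
from h import *
s=r.sense();print(s['clock'],s['eef_pos'],s['contact_force'])
g=save('wrist','w16');save('scene','s16');save('top','t16')
cv2.imwrite('pics/w16b.png',cv2.resize(g['frame'][:,:,::-1],(800,600)))
a=cv2.imread('pics/s16.png')[140:390,170:450]; cv2.imwrite('pics/s16c.png',cv2.resize(a,None,fx=2.4,fy=2.4,interpolation=2))
P=cloud('s16');I=np.load('pics/s16.npz')['frame'].astype(int)
for fn in ['s2','s16']:
    P=cloud(fn);I=np.load('pics/'+fn+'.npz')['frame'].astype(int)
    m=(np.abs(P[...,0]-530)<80)&(np.abs(P[...,1]+260)<70)&(P[...,2]>165)&(P[...,2]<275)&(I[...,0]-I[...,2]>40)
    Q=P[m]; print(fn,len(Q),Q.mean(0),Q.max(0))
d=np.abs(cv2.imread('pics/scene0.png').astype(int)-cv2.imread('pics/s16.png')).max(-1); 
print([ (n,d[y0:y1,x0:x1].mean().round(1)) for n,(x0,x1,y0,y1) in dict(garlic=(174,194,195,214),mug=(187,215,160,183),glass=(320,348,215,250),tin=(295,328,338,378),rest=(295,350,240,330)).items()])
"
```

```text
23.9667 [ 407.64246573 -201.78642668  339.98294243] [ 0.70374945 -0.39871436 -0.21932362]
s2 246 [ 510.70074826 -259.84986329  226.07038939] [ 545.33323508 -238.71643093  264.13155025]
s16 248 [ 510.83842703 -259.93839726  226.01962092] [ 543.47009192 -239.71449981  264.12696402]
[('garlic', np.float64(7.4)), ('mug', np.float64(7.1)), ('glass', np.float64(7.3)), ('tin', np.float64(6.5)), ('rest', np.float64(6.6))]
```

View pics/s16c.png

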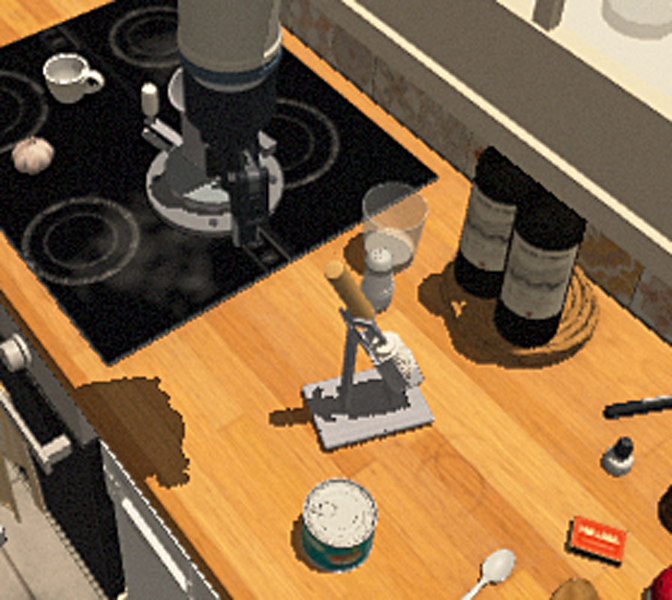

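View pics/w16b.png

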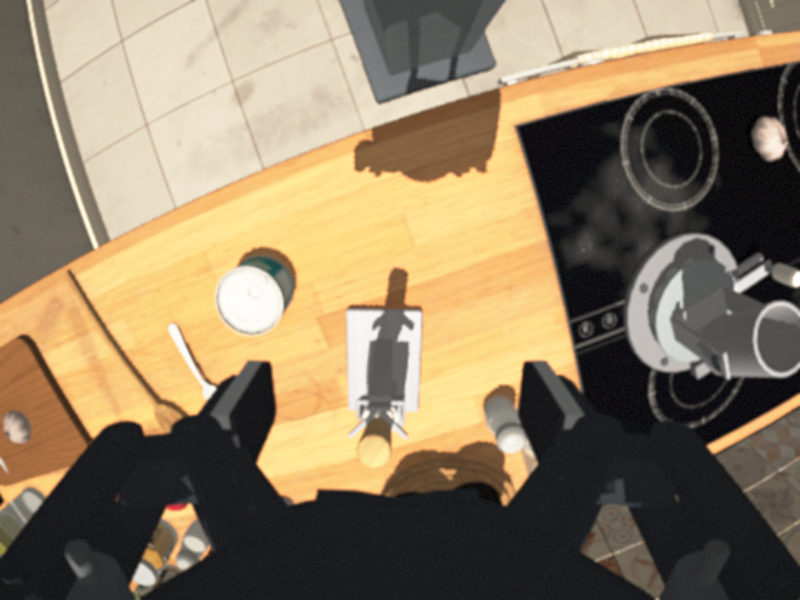

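```bash
python3 -c "
from h import *
print(r.sign_off())"
```

```text
the job is handed in; nothing more can be done
None
```

I turned the stand three clicks by its knob, brushed the flask to the bottom three times, and put the brush back in its rest. I handed the job in at about 24 s.

- **Stand:** the last pictures show the lever over the pointer tongue and the flask's mouth to the front. One wrist-camera reading put the knob about 5 mm from its computed spot, but the gripper's own position at release was within 1.5 mm, so I put that down to distortion at the edge of the picture.
- **Brushing:** each stroke ended with the brush touching the bottom at the same depth (264.1 to 264.3 mm), with about 24, 10 and 17 N measured at the end of each stroke. I drew the brush up about 90 mm between strokes. After the first stroke the picture shows bristles at the mouth. I took no picture after the second, but the brush came up slightly higher.
- **Brush in rest:** it was pressed lightly onto the foot stop (about 13 N) and let go. The camera's reading of the handle after release matches the one taken before the brush was lifted, to about 0.2 mm.
- **Surroundings:** the garlic, mug, glass and tin showed no visible change between the first and last pictures. The salt mill I checked by eye only, and it looks in place. The arm ended clear of everything.

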